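Pack the can carrier for dispatch

ROBOT

A 7-joint arm with a two-finger parallel gripper is mounted at the origin on the work surface. World frame = base frame: x ahead of the robot, y to its left, z up, the work surface at z = 0. Lengths are in m, angles in rad, forces in N, time in s.
With the tool pointing down it reaches from about 0.425 to 0.925 m from the base axis. Payload 6.8 kg.
Tool frame: the origin (TCP) lies midway between the tips of the shut fingers; the grasp point (between the pads) lies 19 mm behind it (bot.pinch_z is the distance from the TCP to the grasp point, in m); x points along the fingers, y is the direction in which the jaws open and shut, and the axes are right-handed (so a half turn about x gives the same grasp; the last joint's range is limited). The gripper opens to 85 mm and grips with 20 to 120 N. Pads are 22 mm wide; open, the fingers measure 114 mm over their backs; the gripper's body (76 mm by 85 mm) begins 54 mm behind the grasp point. The pads swing forward as they close: fully open they stand 13 mm farther back than shut.
Start: joints at [-1.289, 0.477, 0.022, 1.555, -0.011, 1.109, -0.083], TCP at [0.257, 0.624, 0.231] pointing down, gripper open.
Joint ranges: [-2.96, 2.96], [-0.34, 2.1], [-1.41, 1.46], [0.24, 2.44], [-1.37, 4.51], [0.17, 1.92], [-2.96, 2.96]. Speed limits (rad/s): [2.39, 2.39, 3.14, 3.14, 3.14, 3.14, 3.14].

INTERFACE

Orientations are given as a unit quaternion [w, x, y, z].
In Python, from station import bot gives the robot as it stands. The module is installed in compiled form; this text tells all that it offers.
- The arm moves only by the tool step_arm, never from a script. Its argument "plan" is a list of rows, each a list of 6 numbers: the shift along the tool's x, y, z in units of 40 mm (1.0 is 40 mm), then the turn, a rotation vector about the tool's x, y, z in units of 360 degrees (1.0 is 360 degrees). In form: [[dx, dy, dz, ax, ay, az], ...]. A call has 1 to 8 rows; each row shifts and turns the commanded pose from where the row before left it, along the tool's axes as they then stand; what a row does not reach is not made up. A row lasts 1/8 s, in which the tool goes at most 62.5 mm and 10.7 degrees, less where a joint would pass 70% of its speed; a pose out of reach is approached as far as the arm can. A call with a number of a shift or a turn outside -1 to 1 is refused whole. A call with a gripper value outside its range is refused whole. "fingers" is the closure, from -1 (fully open) to 1 (shut), set as the call begins (left out, the last holds). The fingers move at their own pace and stop on an object; "force" is the grip in N (left out, the last holds). Time passes only in rows, so rows that do not move let the fingers close. It gives the time, the measured TCP pose, the force and the opening at its end, in the units of the state.
- bot.get_obs(): the state, without advancing time (a new reading comes with each control period).
- bot.read_camera(name): name is "scene" or "top" or "wrist"; returns (picture, depth): 384x512x3 uint8, red, green, blue; 384x512 float32, m along the optical axis (not along the pixel's ray), 0 where there is no reading.
- bot.camera_model(name): a dict with "mtx" (3x3 intrinsics, pixels), "origin" and "rotation" of the camera in the world; the wrist camera has in their place "T_tool_cam" (4x4, takes a point from camera to tool coordinates, whose origin is the TCP and whose axes are the tool frame's). Camera axes: x right, y up, looking along -z (the intrinsics and any distortion apply to the point x, -y, -z); pixel columns grow to the right and rows downward; lengths in m; the calibration is good to about 2 mm. A picture is of the moment at which its call begins: read the wrist's pose just before it. camera_model takes no time and is no camera call.
- bot.hand_in(): hands the job in, once; it reports no verdict.
The state is a dict: "t": time; "q": joint angles; "joint_vel": joint speeds; "joint_torque": joint torques, N m; "eef_pos": TCP position; "tool_rot": TCP orientation; "contact_force": force on the tool from outside, world axes, zero at the start; "torque": the same for the moment, N m; "gripper_width": opening from 0.0 (shut) to 1.0 (fully open).
Only numpy, scipy, OpenCV 4.12 (cv2) and the standard library are available. Lean on these libraries where they do the work, as an engineer would, in place of code of your own. Each camera call takes 0.05 s, during which the arm holds its last target.

TASK

Pack the plywood carrier for dispatch: lift every film can out of the wooden rack and every roll of splicing tape off its hanging stand, and stand each one on edge in a slot of its own in the carrier. Then pick up the loaded carrier by its dark handle and set it down upright, wholly on the dispatch mat. Leave the tape dispenser, tin reel, scoop and pointer where they are.

Things in the scene. Friction and masses are not known exactly. Their poses are not given: they have to be found in the camera images.
- can1_c (a point): centre of a grey metal film can, a closed disc 80 mm in diameter and 24 mm thick, about 0.11 kg; the x axis is the disc's axis (through its thickness). It starts standing on edge in one of the rack's gaps, its centre 50 mm above the counter, its top 90 mm. May be absent.
- can2_c (a point): centre of a grey metal film can, a closed disc 80 mm in diameter and 24 mm thick, about 0.11 kg; the x axis is the disc's axis (through its thickness). It starts standing on edge in one of the rack's gaps, its centre 50 mm above the counter, its top 90 mm. May be absent.
- can3_c (a point): centre of a grey metal film can, a closed disc 80 mm in diameter and 24 mm thick, about 0.11 kg; the x axis is the disc's axis (through its thickness). It starts standing on edge in one of the rack's gaps, its centre 50 mm above the counter, its top 90 mm. May be absent.
- can4_c (a point): centre of a grey metal film can, a closed disc 80 mm in diameter and 24 mm thick, about 0.11 kg; the x axis is the disc's axis (through its thickness). It starts standing on edge in one of the rack's gaps, its centre 50 mm above the counter, its top 90 mm. May be absent.
- roll1_c (a point): centre of an amber roll of splicing tape: a rigid ring, 80 mm outer diameter, 56 mm hole, 22 mm wide, 0.05 kg; the x axis is the ring's axis. It starts hanging from a fork of the stand, axis along the stand's x, centre about 150 mm and top about 190 mm above the counter. May be absent.
- roll2_c (a point): centre of an amber roll of splicing tape: a rigid ring, 80 mm outer diameter, 56 mm hole, 22 mm wide, 0.05 kg; the x axis is the ring's axis. It starts hanging from a fork of the stand, axis along the stand's x, centre about 150 mm and top about 190 mm above the counter. May be absent.
- rack: fixed wooden rack 196 x 104 mm, origin under its centre. Four gaps along its x axis at x = -75, -25, +25, +75 mm, each 28 mm wide (x) between thin panels whose tops are 56 mm above the counter; gap floor 10 mm up. Cans stand on edge in the gaps with their top 34 mm exposed; low rails (26 mm high) at both y ends stop them rolling, so they come straight up.
- stand: fixed steel hanging stand, origin under its post (z up), base plate 110 x 130 mm. At 165 mm height a cross bar (radius 6 mm, 144 mm along y) carries two forks, at y = -46 and +46 mm: each is two rods (radius 3 mm, 40 mm apart) reaching 70 mm in the stand's -x direction, tips turned up 10 mm.
- forks (a point): point midway between the two forks, 42 mm out from the cross bar and level with the rods (axes of the stand). A roll hangs here on the two rods of a fork, 46 mm to either side in y. It comes off when lifted 16 to 24 mm and then drawn at least 50 mm along the stand's -x direction.
- grip (a point): centre of the dark handle of the loose plywood carrier, with the carrier's axes (z up). The handle is a fixed rail along the carrier's y, 18 mm wide (x), 24 mm high, 146 mm long, its centre 113 mm above the carrier's underside. The carrier is 220 mm (x) by 166 mm (y), walls 50 mm high, 0.32 kg empty, up to 0.95 kg loaded.
- tray (a point): centre of the carrier's underside. Six slots, three on each side of the handle, centred at carrier x = -61 or +61 mm and y = -50, 0, +50 mm; each 34 mm wide (y), 82 mm long (x), floor 8 mm and slot sides 48 mm above the underside. A can or roll on edge in a slot has its axis along the carrier's y and its centre 48 mm above the underside.
- corner1 (a point): corner of the carrier's underside at carrier x = -110 mm, y = -83 mm
- corner2 (a point): corner of the carrier's underside at carrier x = -110 mm, y = +83 mm
- corner3 (a point): corner of the carrier's underside at carrier x = +110 mm, y = -83 mm
- corner4 (a point): corner of the carrier's underside at carrier x = +110 mm, y = +83 mm
- handle: the carrier's dark wooden handle rail itself (origin at its centre, the same point as the grip point)
- mat: thin dark dispatch mat with a green border on the counter, fixed, 280 mm (x) by 230 mm (y), practically flush; origin at its centre
- dispenser: brushed steel tape dispenser, 130 x 56 x 82 mm, leave alone; origin under its centre
- tin_reel: dented tin reel lying flat, 120 mm in diameter, 18 mm high, leave alone; origin under its centre
- scoop: yellow plastic scoop, 110 x 90 x 55 mm with a handle 95 mm long to its +x, leave alone; origin under the pan's centre
- pointer: polished rosewood pointer, a 12 mm rod 212 mm long lying along its own x, leave alone; origin under its centre
Mind the look-alikes: they are no part of the job. Leave any green or red look-alike of the part that bears can4_c alone. What is shaped like the part that bears can2_c but blue or yellow is not meant.

How it is judged:
By the outcome, as a careful person would: the job done as asked, in the order asked, and still so for the second after the job is handed in, with the robot touching nothing.
Of can1, can2, can3, can4 only 3 to 4 are there at a start; the rules pass over those that are not, and their reading is None.
Of roll1, roll2 only 1 to 2 are there at a start; the rules pass over those that are not, and their reading is None.
At some moment in a run one of carrier may be knocked a few centimetres aside while the robot is not near it.
It also fails if it takes over 210 s, if anything falls off the work surface, if the arm or the gripper's body presses on something with over 40 N, if the wrist force passes 120 N, or if a joint passes its speed limit or range.

## Working session

There is one attempt and no reset: what is moved stays moved. The work goes in short steps, Python scripts to look and compute and a tool call to move; the robot and the scene stay as the last step left them, time stands still between calls to the robot, and variables do not carry over. Pictures are saved under pics/ and viewed, and the job is handed in when it is done.

Besides the shell and the picture viewer there is one more tool, called after "Emit:" as a command line: name --pt "numbers of a row" for each row, then --argument value for the rest. step_arm: Moves the arm, as the interface text tells. Shifts and turns lie within -1 to 1; 1 stands for 40 mm of shift or 360 degrees of turn. Its arguments: {"type":"object","properties":{"plan":{"type":"array"},"fingers":{"type":"number"},"force":{"type":"number"}},"required":["plan"]}

```bash
mkdir -p pics; ls
cat > h.py <<'E'
import numpy as np, cv2
from station import bot
from scipy.spatial.transform import Rotation as R
def rot(q): return R.from_quat([q[1],q[2],q[3],q[0]])
def cam(name):
    o=bot.get_obs(); im,d=bot.read_camera(name); m=bot.camera_model(name)
    K=np.array(m['mtx'])
    if name=='wrist':
        T=np.eye(4);T[:3,:3]=rot(o['tool_rot']).as_matrix();T[:3,3]=o['eef_pos'];T=T@np.array(m['T_tool_cam'])
    else:
        T=np.eye(4);T[:3,:3]=np.array(m['rotation']);T[:3,3]=m['origin']
    return im,d,K,T,m
def cloud(d,K,T):
    v,u=np.mgrid[:d.shape[0],:d.shape[1]]
    x=(u-K[0,2])/K[0,0]*d; y=(v-K[1,2])/K[1,1]*d
    P=np.stack([x,-y,-d],-1)
    return P@T[:3,:3].T+T[:3,3]
def save(n,im): cv2.imwrite('pics/'+n,im[...,::-1])
E
python3 - <<'E'
from h import *
np.set_printoptions(precision=4,suppress=True)
print(bot.get_obs(),bot.pinch_z)
for n in['scene','top','wrist']:
    im,d,K,T,m=cam(n); save(n+'0.png',im); np.savez('pics/%s0.npz'%n,im=im,d=d,K=K,T=T)
    print(n,m)
E
```

```text
pics
{'t': 0.0, 'q': array([-1.2891,  0.4778,  0.0224,  1.5565, -0.0115,  1.1093, -0.0831]), 'joint_vel': array([-0.0008,  0.0013,  0.0014,  0.0001, -0.0005,  0.0004,  0.0003]), 'joint_torque': array([ -0.0013, -59.6456,   1.6075, -28.1198,   0.0124,   0.0095,
         0.    ]), 'eef_pos': array([0.2563, 0.6238, 0.2303]), 'tool_rot': array([ 0.6937,  0.1363,  0.6938, -0.1376]), 'contact_force': array([-0.2014, -0.3785,  0.0077]), 'torque': array([0.004 , 0.0027, 0.0338]), 'gripper_width': 0.9997748559380386} 0.0187Traceback (most recent call last):
  File "<stdin>", line 5, in <module>
  File "h.py", line 11, in cam
    T=np.eye(4);T[:3,:3]=np.array(m['rotation']);T[:3,3]=m['origin']
                ~^^^^^^^
ValueError: could not broadcast input array from shape (4,) into shape (3,3)
```

```bash
sed -i "s/np.array(m\['rotation'\])/rot(m['rotation']).as_matrix()/" h.py
python3 - <<'E'
from h import *
np.set_printoptions(precision=4,suppress=True)
for n in['scene','top','wrist']:
    im,d,K,T,m=cam(n); save(n+'0.png',im); np.savez('pics/%s0.npz'%n,im=im,d=d,K=K,T=T)
    print(n,m,T)
E
```

```text
scene {'mtx': array([[438.1443,   0.    , 252.5901],
       [  0.    , 438.1443, 200.8396],
       [  0.    ,   0.    ,   1.    ]]), 'origin': array([1.0941, 0.9932, 1.0694]), 'rotation': array([0.2332, 0.0989, 0.4043, 0.8788])} [[-0.8716 -0.33    0.3624  1.0941]
 [ 0.4899 -0.5642  0.6646  0.9932]
 [-0.0148  0.7568  0.6534  1.0694]
 [ 0.      0.      0.      1.    ]]
top {'mtx': array([[387.2299,   0.    , 252.3207],
       [  0.    , 387.2299, 194.779 ],
       [  0.    ,   0.    ,   1.    ]]), 'origin': array([0.3093, 0.0471, 1.4741]), 'rotation': array([-0.6984, -0.0741,  0.0631,  0.709 ])} [[-0.0135  0.9811 -0.1933  0.3093]
 [-0.9998 -0.0165 -0.0141  0.0471]
 [-0.017   0.193   0.981   1.4741]
 [ 0.      0.      0.      1.    ]]
wrist {'mtx': array([[292.2582,   0.    , 257.1991],
       [  0.    , 292.2582, 193.2362],
       [  0.    ,   0.    ,   1.    ]]), 'T_tool_cam': array([[ 0.0012,  0.3122, -0.95  , -0.1438],
       [ 1.    ,  0.    ,  0.0012,  0.0009],
       [ 0.0004, -0.95  , -0.3122, -0.0801],
       [ 0.    ,  0.    ,  0.    ,  1.    ]])} [[ 0.3804 -0.8789 -0.2879  0.1827]
 [ 0.9248  0.3606  0.121   0.6554]
 [-0.0025 -0.3123  0.95    0.3744]
 [ 0.      0.      0.      1.    ]]
```

View pics/scene0.png

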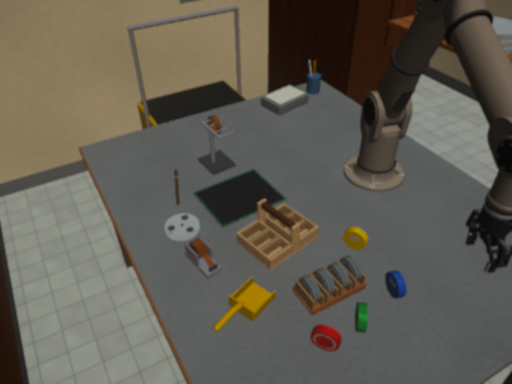

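View pics/top0.png

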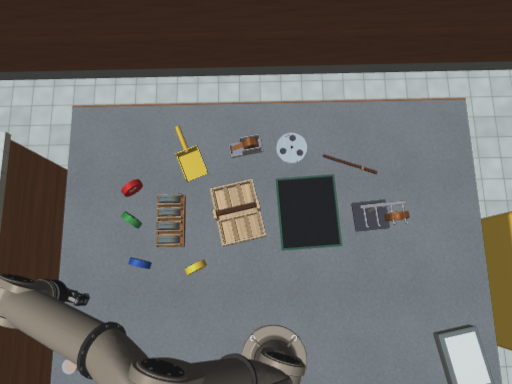

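View pics/wrist0.png

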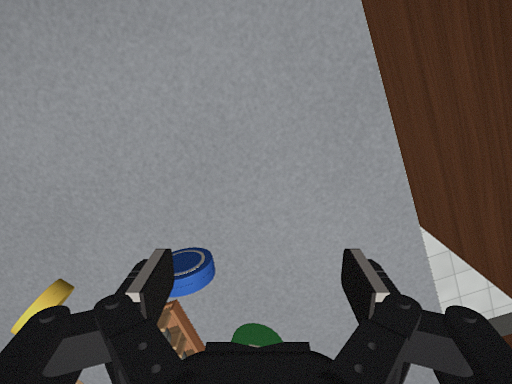

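Run:
```python
from h import *
im=np.load('pics/top0.npz')['im']
a=cv2.resize(im[165:285,110:280],None,fx=4,fy=4,interpolation=cv2.INTER_CUBIC); save('topA.png',a)
a=cv2.resize(im[150:270,270:430],None,fx=4,fy=4,interpolation=cv2.INTER_CUBIC); save('topB.png',a)
im=np.load('pics/scene0.npz')['im']
a=cv2.resize(im[180:330,180:380],None,fx=4,fy=4,interpolation=cv2.INTER_CUBIC); save('scA.png',a)
```

```text
(no output)
```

View pics/topA.png

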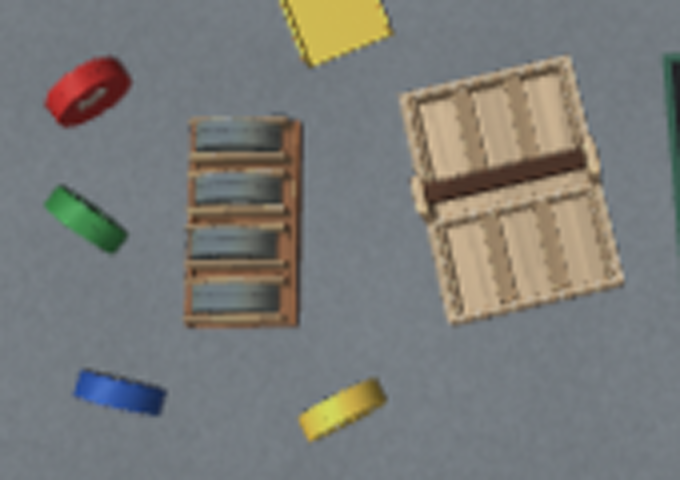

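View pics/topB.png

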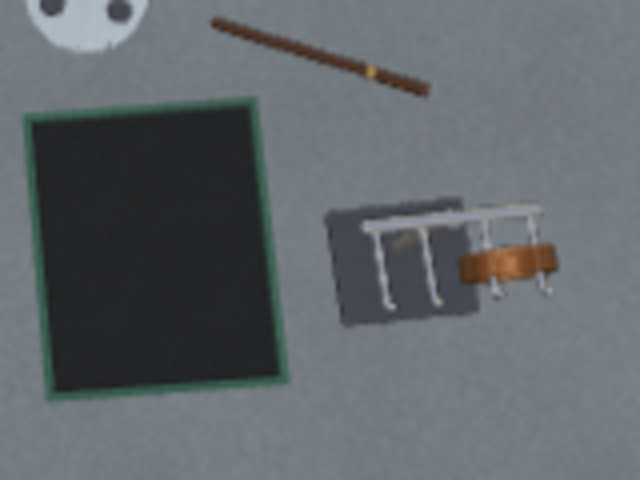

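View pics/scA.png

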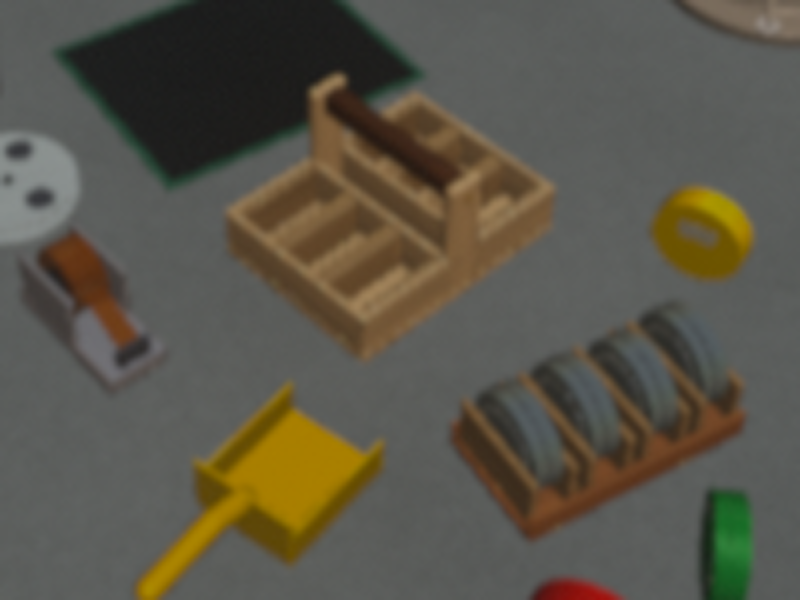

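Run:
```python
from h import *
np.set_printoptions(precision=4,suppress=True)
for n in ['top','scene']:
    z=np.load(f'pics/{n}0.npz'); im,d,K,T=[z[k] for k in('im','d','K','T')]
    P=cloud(d,K,T); hsv=cv2.cvtColor(im,cv2.COLOR_RGB2HSV).astype(int)
    print(n,'table z',np.median(P[(abs(P[...,2])<.01)&(P[...,0]>.4)][:,2]))
    def rep(name,m):
        p=P[m]; 
        if len(p)<5: print(name,len(p));return
        (c,s,a)=cv2.minAreaRect(p[:,:2].astype(np.float32)*1000)
        print(name,len(p),'med',np.median(p,0),'rect',c,s,a,'z',np.percentile(p[:,2],[5,50,95]))
    X,Y,Z=P[...,0],P[...,1],P[...,2]
    # carrier: region, wood
    wood=(hsv[...,0]>8)&(hsv[...,0]<20)&(hsv[...,1]>40)&(hsv[...,2]>90)
    lab=cv2.connectedComponentsWithStats(((Z>.03)&(Z<.25)&(X>.3)).astype(np.uint8))
    for i in range(1,lab[0]):
        if lab[2][i,4]>20: rep('blob%d px%s'%(i,lab[3][i].round()),lab[1]==i)
    green=(hsv[...,0]>60)&(hsv[...,0]<95)&(hsv[...,1]>70)&(abs(Z)<.01)
    rep('matgreen',green)
    mat=(hsv[...,2]<60)&(abs(Z)<.012)&(X>.3)&(abs(Y)<.35); rep('matdark',mat)
```

```text
top table z 0.0011295172923149188
blob1 px[184. 146.] 249 med [0.7844 0.3341 0.0514] rect (771.541015625, 320.5478210449219) (210.1626434326172, 89.37305450439453) 21.542713165283203 z [0.0328 0.0514 0.0609]
blob2 px[  2. 151.] 214 med [0.7931 1.0437 0.0367] rect (763.7078857421875, 1045.97998046875) (207.8367156982422, 25.174571990966797) 2.4813809394836426 z [0.0311 0.0367 0.042 ]
blob3 px[248. 144.] 364 med [0.7832 0.0805 0.064 ] rect (788.1807250976562, 93.81460571289062) (57.64583206176758, 117.43313598632812) 9.525842666625977 z [0.0352 0.064  0.0828]
blob6 px[131. 187.] 215 med [0.6258 0.5195 0.0701] rect (627.5254516601562, 524.2415771484375) (27.834627151489258, 78.97270202636719) 38.100982666015625 z [0.0338 0.0701 0.0835]
blob7 px[237. 211.] 1331 med [0.5227 0.1258 0.0507] rect (529.5914306640625, 124.67134857177734) (221.80908203125, 166.4186248779297) 12.511436462402344 z [0.041  0.0507 0.1271]
blob9 px[169. 199.] 275 med [0.5713 0.3728 0.0704] rect (578.2728271484375, 378.6385803222656) (95.10986328125, 40.635887145996094) 89.9065170288086 z [0.0373 0.0704 0.092 ]
blob1
[... 3066 characters left out ...]

blob15 px[361. 316.] 336 med [0.5182 0.5326 0.069 ] rect (507.1713562011719, 520.1405029296875) (81.37276458740234, 25.486427307128906) 53.57987594604492 z [0.0368 0.069  0.0817]
blob18 px[326. 335.] 529 med [0.633  0.5296 0.0644] rect (629.3515625, 524.722412109375) (27.33716583251953, 79.09082794189453) 36.25388717651367 z [0.0333 0.0644 0.0812]
matgreen 243 med [ 0.5914 -0.097   0.0032] rect (514.7267456054688, 136.88470458984375) (275.8266906738281, 794.2116088867188) 3.6990485191345215 z [-0.0012  0.0032  0.0078]
matdark 2546 med [ 0.5418 -0.1446  0.0034] rect (534.0133056640625, -190.59689331054688) (270.0760498046875, 317.72100830078125) 1.7345713376998901 z [-0.0008  0.0034  0.0079]
```

Run:
```python
from h import *
np.set_printoptions(precision=4,suppress=True)
for n in ['top','scene']:
    z=np.load(f'pics/{n}0.npz'); im,d,K,T=[z[k] for k in('im','d','K','T')]
    P=cloud(d,K,T); hsv=cv2.cvtColor(im,cv2.COLOR_RGB2HSV).astype(int)
    X,Y,Z=P[...,0],P[...,1],P[...,2]
    def rep(name,m):
        p=P[m]; (c,s,a)=cv2.minAreaRect(p[:,:2].astype(np.float32)*1000)
        print(n,name,len(p),'med',np.median(p,0),'rect',np.round(c,1),np.round(s,1),round(a,1),'z',np.percentile(p[:,2],[5,50,95]))
    amber=(hsv[...,0]<20)&(hsv[...,1]>110)&(Z>.12)&(Z<.2)&(Y<-.3)&(X<.7)&(X>.3)
    rep('roll',amber)
    rep('bar',(Z>.155)&(Z<.2)&(Y<-.25)&(X<.7)&(X>.3)&~amber)
    for gx in (.43,.48,.53,.58):
        rep('can',(Z>.065)&(Z<.1)&(abs(X-gx)<.022)&(abs(Y-.377)<.06))
    g=(Z>.1)&(Z<.14)&(hsv[...,2]<90)&(abs(X-.53)<.12)&(abs(Y-.125)<.12); rep('handle',g)
    rep('matd',(im.max(-1)<50)&(abs(Z)<.012)&(X>.35)&(X<.7)&(Y<0)&(Y>-.28))
    gr=(hsv[...,0]>60)&(hsv[...,0]<95)&(hsv[...,1]>70)&(abs(Z)<.01)&(X>.35)&(X<.7)&(Y<0.05)&(Y>-.3); rep('matgreen',gr)
```

```text
top roll 157 med [ 0.4856 -0.4157  0.1803] rect [ 487.5 -421.1] [19.7 69.4] 5.6 z [0.1254 0.1803 0.1901]
top bar 316 med [ 0.5202 -0.3779  0.1694] rect [ 495.  -383.2] [ 78.7 158.3] 5.8 z [0.1635 0.1694 0.1798]
top can 151 med [0.427  0.3737 0.0853] rect [426.  375.5] [30.7 72.3] 3.6 z [0.0688 0.0853 0.0926]
top can 141 med [0.4767 0.375  0.0842] rect [477.8 378.4] [75.4 23.2] 89.6 z [0.0704 0.0842 0.0925]
top can 141 med [0.5271 0.3715 0.0854] rect [528. 375.] [24.  73.1] 2.1 z [0.0675 0.0854 0.0942]
top can 146 med [0.5765 0.3745 0.0856] rect [578.1 377.8] [24.8 70.7] 0.5 z [0.0703 0.0856 0.0934]
top handle 191 med [0.5256 0.1249 0.1256] rect [526.4 126.3] [ 18.6 142.9] 14.7 z [0.1143 0.1256 0.1303]
top matd 3677 med [ 0.5279 -0.1439  0.0021] rect [ 531.  -143.8] [260.6 211.6] 3.4 z [-0.0031  0.0021  0.0076]
top matgreen 467 med [ 0.5239 -0.1387  0.0017] rect [ 531.9 -144. ] [279.4 228.1] 3.1 z [-0.0038  0.0017  0.0071]
scene roll 99 med [ 0.4898 -0.4092  0.1737] rect [ 489.1 -424.5] [23.1 77.9] 2.2 z [0.1277 0.1737 0.192 ]
scene bar 766 med [ 0.5173 -1.7267  0.1734] rect [  547.  -1032.5] [1461.2  398.7] 86.2 z [0.1583 0.1734 0.1973]
scene can 234 med [0.4348 0.3833 0.0819] rect [429.5 377.1] [70.  26.8] 89.5 z [0.0674 0.0819 0.0913]
scene can 241 med [0.4846 0.3873 0.0823] rect [479.2 379.9] [29.3 71.8] 0.7 z [0.067  0.0823 0.0914]
scene can 246 med [0.534  0.3857 0.0824] rect [530.8 377.2] [27.6 75.6] 2.0 z [0.0667 0.0824 0.092 ]
scene can 249 med [0.5835 0.387  0.083 ] rect [579.5 379.9] [26.7 74.1] 0.4 z [0.0668 0.083  0.0921]
scene handle 305 med [0.533  0.1263 0.1238] rect [532.9 116.5] [ 26.3 156.2] 15.6 z [0.1064 0.1238 0.1287]
scene matd 2386 med [ 0.5432 -0.1423  0.0033] rect [ 530.9 -145.9] [265.4 219. ] 3.4 z [-0.0008  0.0033  0.0075]
scene matgreen 241 med [ 0.5956 -0.0973  0.0032] rect [ 532.9 -144.9] [275.8 229.4] 3.7 z [-0.0012  0.0032  0.0078]
```

```bash
cat > go.py <<'E'
from h import *
np.set_printoptions(precision=4,suppress=True)
import math
def go(x,y,z,yaw,n=8,fl=None,cur=None):
    """yaw = jaw axis dir deg in world, nearest mod 180 (or fl=True exact). prints rows"""
    o=bot.get_obs(); p=np.array(o['eef_pos']); Rc=rot(o['tool_rot']).as_matrix()
    jy=math.degrees(math.atan2(Rc[1,1],Rc[0,1]))
    if fl is None:
        dy=(yaw-jy+90)%180-90
    else: dy=(yaw-jy+180)%360-180
    a=math.radians(jy+dy); yv=np.array([math.cos(a),math.sin(a),0]); xv=np.array([0,0,-1.]); Rt=np.stack([xv,yv,np.cross(xv,yv)],1)
    dr=R.from_matrix(Rc.T@Rt).as_rotvec(); t=np.array([x,y,z])
    print('t',round(o['t'],2),'pos',p,'jaw',round(jy,1),'tilt',np.degrees(np.arccos(-Rc[2,0])).round(2),'q',np.array(o['q']).round(2),'gw',round(o['gripper_width'],3),'f',np.array(o['contact_force']).round(1),'dyaw',round(dy,1))
    rows=[]
    Rk=Rc
    for k in range(n):
        s=Rk.T@(t-p)/n/.04
        rows.append([round(v,3)+0. for v in s]+[round(v,4)+0. for v in dr/n/(2*math.pi)])
        Rk=Rk@R.from_rotvec(dr/n).as_matrix()
    print(str(rows).replace(' ',''))
if __name__=='__main__':
    import sys
    a=[float(v) for v in sys.argv[1:]]
    go(*a[:4],n=int(a[4]) if len(a)>4 else 8,fl=True if len(a)>5 else None)
E
python3 go.py .429 .378 .2 0 8
```

```text
t 0.2 pos [0.2564 0.6241 0.2307] jaw 67.7 tilt 0.06 q [-1.29  0.48  0.02  1.56 -0.01  1.11 -0.08] gw 1.001 f [ 0.9 -0.2  1.2] dyaw -67.7
[[np.float64(0.097),np.float64(-0.506),np.float64(0.791),np.float64(0.0235),np.float64(0.0),np.float64(0.0)],[np.float64(0.096),np.float64(-0.384),np.float64(0.857),np.float64(0.0235),np.float64(0.0),np.float64(0.0)],[np.float64(0.096),np.float64(-0.254),np.float64(0.904),np.float64(0.0235),np.float64(0.0),np.float64(0.0)],[np.float64(0.096),np.float64(-0.118),np.float64(0.932),np.float64(0.0235),np.float64(0.0),np.float64(0.0)],[np.float64(0.096),np.float64(0.02),np.float64(0.939),np.float64(0.0235),np.float64(0.0),np.float64(0.0)],[np.float64(0.096),np.float64(0.158),np.float64(0.926),np.float64(0.0235),np.float64(0.0),np.float64(0.0)],[np.float64(0.096),np.float64(0.292),np.float64(0.893),np.float64(0.0235),np.float64(0.0),np.float64(0.0)],[np.float64(0.096),np.float64(0.421),np.float64(0.84),np.float64(0.0235),np.float64(0.0),np.float64(0.0)]]
```

Emit:
step_arm --pt "0.1 -0.51 0.79 0.0235 0 0" --pt "0.1 -0.38 0.86 0.0235 0 0" --pt "0.1 -0.25 0.9 0.0235 0 0" --pt "0.1 -0.12 0.93 0.0235 0 0" --pt "0.1 0.02 0.94 0.0235 0 0" --pt "0.1 0.16 0.93 0.0235 0 0" --pt "0.1 0.29 0.89 0.0235 0 0" --pt "0.1 0.42 0.84 0.0235 0 0" --fingers 0.15 --force 40

```text
t: 1.2
eef_pos: [0.4296, 0.3774, 0.1992]
tool_rot: [0.499, 0.501, 0.499, -0.501]
contact_force: [0.1, -0.4, -0.3]
gripper_width: 0.423
```

```bash
sed -i 's/round(v,3)+0\./float(round(v,3)+0.)/; s/round(v,4)+0\./float(round(v,4)+0.)/' go.py
python3 - <<'E'
from go import *
go(.429,.378,.2,0,2)
im,d,K,T,m=cam('wrist'); save('w1.png',im)
P=cloud(d,K,T); Z=P[...,2]
for g in(.43,.48,.53,.58):
    q=P[(Z>.062)&(Z<.1)&(abs(P[...,0]-g)<.02)&(abs(P[...,1]-.378)<.05)]
    if len(q)>20: print(g,len(q),cv2.minAreaRect(q[:,:2].astype(np.float32)*1000), q[:,2].max())
E
```

```text
t 1.2 pos [0.4296 0.3774 0.1992] jaw -0.3 tilt 0.01 q [-1.1   0.35  0.34  1.86 -0.14  0.95 -0.7 ] gw 0.423 f [ 0.1 -0.4 -0.3] dyaw 0.3
[[-0.01,-0.008,-0.008,-0.0004,0.0,0.0],[-0.01,-0.008,-0.008,-0.0004,0.0,0.0]]
0.43 1937 ((428.0863037109375, 377.6946716308594), (75.70829010009766, 24.72254753112793), 89.96184539794922) 0.09296499518783125
0.48 2154 ((477.38494873046875, 380.5345153808594), (24.540403366088867, 76.96157836914062), 0.2791077792644501) 0.09287011364435782
0.53 2433 ((527.2731323242188, 377.5905456542969), (76.54243469238281, 24.97511100769043), 89.50086212158203) 0.09285434846637336
0.58 2761 ((576.9451904296875, 378.48895263671875), (76.57160949707031, 25.438688278198242), 89.29899597167969) 0.09303142195345704
```

View pics/w1.png

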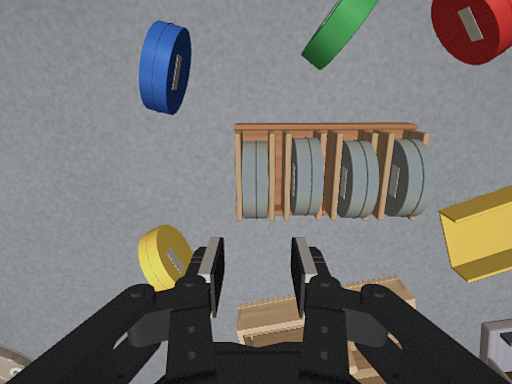

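Emit:
step_arm --pt "0.85 -0.02 0.0 0.0008 0 0" --pt "0.85 0 0 0 0 0" --pt "0.85 0 0 0 0 0" --pt "0.5 0 0 0 0 0" --pt "0.35 0 0 0 0 0" --pt "0 0 0 0 0 0"

```text
t: 2.0
eef_pos: [0.4278, 0.3782, 0.0626]
tool_rot: [-0.499, -0.501, -0.499, 0.502]
contact_force: [0.3, -0.0, 0.8]
gripper_width: 0.423
```

Emit:
step_arm --pt "0 0 0 0 0 0" --pt "0 0 0 0 0 0" --pt "0 0 0 0 0 0" --pt "0 0 0 0 0 0" --fingers 1 --force 50

```text
t: 2.5
eef_pos: [0.4286, 0.3788, 0.0639]
tool_rot: [0.499, 0.502, 0.499, -0.501]
contact_force: [-1.7, -0.6, 3.6]
gripper_width: 0.269
```

Emit:
step_arm --pt "-0.3 0 0 0 0 0" --pt "-0.8 0 0 0 0 0" --pt "-0.9 0 0 0 0 0" --pt "-1 0 0 0 0 0" --pt "-0.7 0 0 0 0 0" --pt "0 0 0 0 0 0"

```text
t: 3.25
eef_pos: [0.4294, 0.3793, 0.214]
tool_rot: [0.498, 0.503, 0.499, -0.5]
contact_force: [0.2, 0.7, -2.6]
gripper_width: 0.27
```

```bash
cat > carrier.py <<'E'
from go import *
def carrier(show=None,prior=(.5295,.1246)):
    im,d,K,T,m=cam('top'); P=cloud(d,K,T); X,Y,Z=P[...,0],P[...,1],P[...,2]
    hsv=cv2.cvtColor(im,cv2.COLOR_RGB2HSV).astype(int)
    M=((Z>.03)&(Z<.06)&(hsv[...,0]>8)&(hsv[...,0]<24)&(hsv[...,1]>40)&(hsv[...,1]<190)&(np.hypot(X-prior[0],Y-prior[1])<.2)).astype(np.uint8)
    n,l,s,c=cv2.connectedComponentsWithStats(cv2.morphologyEx(M,cv2.MORPH_CLOSE,np.ones((5,5))))
    i=1+np.argmax(s[1:,4]); p=P[(l==i)&(M>0)]
    (c,s,a)=cv2.minAreaRect(p[:,:2].astype(np.float32)*1000)
    if s[0]<s[1]: a-=90
    a=(a+90)%180-90
    print('carrier',np.round(c,1),np.round(s,1),'yaw',round(a,1),'t',round(bot.get_obs()['t'],2))
    if show: save(show,im)
    return np.array(c)/1000,a
def slot(c,a,sx,sy):
    r=math.radians(a); return c+np.array([sx*math.cos(r)-sy*math.sin(r),sx*math.sin(r)+sy*math.cos(r)])
E
python3 - <<'E'
from carrier import *
c,a=carrier('top1.png')
for sx in(-.061,.061):
    for sy in(-.05,0,.05): print(sx,sy,slot(c,a,sx,sy))
x,y=slot(c,a,.061,.05)
go(x,y,.22,a+90,10)
E
```

```text
carrier [473.5 113.4] [108.  164.5] yaw -78.1 t 3.3
-0.061 -0.05 [0.412  0.1627]
-0.061 0 [0.461 0.173]
-0.061 0.05 [0.5099 0.1834]
0.061 -0.05 [0.4372 0.0434]
0.061 0 [0.4861 0.0537]
0.061 0.05 [0.5351 0.064 ]
t 3.3 pos [0.4285 0.3786 0.2122] jaw -0.3 tilt 0.11 q [-1.11  0.34  0.35  1.85 -0.14  0.98 -0.71] gw 0.274 f [-0.2  0.  -2.4] dyaw 12.2
[[-0.021,0.271,0.785,-0.0034,0.0,0.0],[-0.02,0.254,0.791,-0.0034,0.0,0.0],[-0.02,0.237,0.796,-0.0034,0.0,0.0],[-0.02,0.22,0.801,-0.0034,0.0,0.0],[-0.02,0.203,0.805,-0.0034,0.0,0.0],[-0.02,0.186,0.81,-0.0034,0.0,0.0],[-0.02,0.168,0.813,-0.0034,0.0,0.0],[-0.02,0.151,0.817,-0.0034,0.0,0.0],[-0.02,0.134,0.82,-0.0034,0.0,0.0],[-0.02,0.116,0.822,-0.0034,0.0,0.0]]
```

View pics/top1.png

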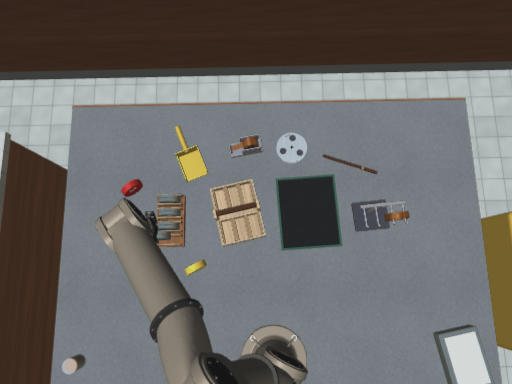

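```bash
sed -i 's/(Z>.03)&(Z<.06)&(hsv.*<.2)).astype/(Z>.03)\&(Z<.14)\&(np.hypot(X-prior[0],Y-prior[1])<.2)).astype/; s/c,s,a)=cv2.minA/c,s,a)=cv2.minA/; s/cv2.morphologyEx(M,cv2.MORPH_CLOSE,np.ones((5,5)))/M/' carrier.py
python3 - <<'E'
from carrier import *
c,a=carrier()
for sx in(-.061,.061):
    for sy in(-.05,0,.05): print(sx,sy,slot(c,a,sx,sy))
x,y=slot(c,a,.061,.05)
go(x,y,.22,a+90,10)
E
```

```text
carrier [529.4 124.7] [221.5 166.4] yaw 12.6 t 3.35
-0.061 -0.05 [0.4807 0.0626]
-0.061 0 [0.4698 0.1114]
-0.061 0.05 [0.4589 0.1602]
0.061 -0.05 [0.5998 0.0891]
0.061 0 [0.5889 0.1379]
0.061 0.05 [0.578  0.1867]
t 3.35 pos [0.4278 0.3781 0.211 ] jaw -0.3 tilt 0.03 q [-1.11  0.34  0.35  1.85 -0.14  0.98 -0.71] gw 0.266 f [-0.1 -0.2 -1.8] dyaw -77.1
[[-0.023,0.378,0.477,0.0214,0.0,0.0],[-0.023,0.438,0.421,0.0214,0.0,0.0],[-0.023,0.491,0.359,0.0214,0.0,0.0],[-0.023,0.535,0.29,0.0214,0.0,0.0],[-0.023,0.569,0.215,0.0214,0.0,0.0],[-0.023,0.593,0.137,0.0214,0.0,0.0],[-0.023,0.606,0.056,0.0214,0.0,0.0],[-0.023,0.608,-0.026,0.0214,0.0,0.0],[-0.023,0.599,-0.107,0.0214,0.0,0.0],[-0.023,0.579,-0.186,0.0214,0.0,0.0]]
```

Emit:
step_arm --pt "-0.02 0.38 0.48 0.0214 0 0" --pt "-0.02 0.44 0.42 0.0214 0 0" --pt "-0.02 0.49 0.36 0.0214 0 0" --pt "-0.02 0.53 0.29 0.0214 0 0" --pt "-0.02 0.57 0.22 0.0214 0 0" --pt "-0.02 0.59 0.14 0.0214 0 0" --pt "-0.02 0.61 0.06 0.0214 0 0" --pt "-0.02 0.61 -0.03 0.0214 0 0"

```text
t: 4.35
eef_pos: [0.5478, 0.2238, 0.216]
tool_rot: [-0.17, -0.685, -0.17, 0.687]
contact_force: [0.1, 0.3, -1.4]
gripper_width: 0.271
```

Emit:
step_arm --pt "-0.02 0.6 -0.11 0.0214 0 0" --pt "-0.02 0.58 -0.18 0.0214 0 0" --pt "0 0 0 0 0 0"

```text
t: 4.72
eef_pos: [0.5785, 0.184, 0.2179]
tool_rot: [-0.078, -0.702, -0.076, 0.704]
contact_force: [-1.6, -0.4, -1.5]
gripper_width: 0.27
```

Run:
```python
from carrier import *
go(.578,.1867,.064,102.6,6)
im,d,K,T,m=cam('wrist'); save('w2.png',im)
```

```text
t 4.72 pos [0.5785 0.184  0.2179] jaw -77.6 tilt 0.19 q [-0.93  0.45  0.7   1.77 -0.33  1.04 -1.46] gw 0.27 f [-1.6 -0.4 -1.5] dyaw 0.2
[[0.641,-0.013,-0.002,-0.0001,0.0001,-0.0001],[0.641,-0.013,-0.002,-0.0001,0.0001,-0.0001],[0.641,-0.012,-0.001,-0.0001,0.0001,-0.0001],[0.641,-0.012,-0.001,-0.0001,0.0001,-0.0001],[0.641,-0.012,-0.001,-0.0001,0.0001,-0.0001],[0.641,-0.012,-0.001,-0.0001,0.0001,-0.0001]]
```

View pics/w2.png

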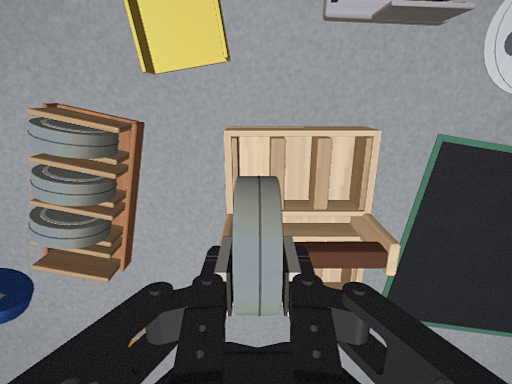

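Emit:
step_arm --pt "0.8 -0.02 0 0 0 0" --pt "0.8 -0.02 0 0 0 0" --pt "0.8 -0.02 0 0 0 0" --pt "0.8 -0.01 0 0 0 0" --pt "0.3 0 0 0 0 0" --pt "0.1 0 0 0 0 0" --pt "0 0 0 0 0 0"

```text
t: 5.65
eef_pos: [0.5782, 0.1896, 0.076]
tool_rot: [0.078, 0.703, 0.078, -0.702]
contact_force: [-0.8, -0.2, -1.0]
gripper_width: 0.276
```

Emit:
step_arm --pt "0.1 0 0 0 0 0" --pt "0.1 0 0 0 0 0" --pt "0 0 0 0 0 0"

```text
t: 6.02
eef_pos: [0.5776, 0.1893, 0.0671]
tool_rot: [-0.078, -0.703, -0.078, 0.703]
contact_force: [0.2, -0.4, -0.8]
gripper_width: 0.274
```

Emit:
step_arm --pt "0.04 0.03 0 0 0 0" --pt "0.04 0.03 0 0 0 0" --pt "0 0 0 0 0 0"

```text
t: 6.4
eef_pos: [0.5783, 0.1867, 0.064]
tool_rot: [-0.078, -0.703, -0.078, 0.703]
contact_force: [0.1, 1.1, -0.9]
gripper_width: 0.27
```

Emit:
step_arm --pt "0 0 0 0 0 0" --pt "0 0 0 0 0 0" --pt "0 0 0 0 0 0" --fingers 0.2

```text
t: 6.78
eef_pos: [0.5784, 0.187, 0.0642]
tool_rot: [0.078, 0.703, 0.078, -0.703]
contact_force: [0.5, -0.6, -0.3]
gripper_width: 0.401
```

Emit:
step_arm --pt "-0.3 0 0 0 0 0" --pt "-0.8 0 0 0 0 0" --pt "-1 0 0 0 0 0" --pt "-1 0 0 0 0 0" --pt "-0.5 0 0 0 0 0" --pt "0 0 0 0 0 0"

```text
t: 7.52
eef_pos: [0.579, 0.1872, 0.2094]
tool_rot: [0.078, 0.704, 0.078, -0.702]
contact_force: [0.4, -0.2, -0.5]
gripper_width: 0.401
```

Run:
```python
from carrier import *
go(.479,.3795,.2,0,10)
im,d,K,T,m=cam('wrist'); save('w3.png',im)
P=cloud(d,K,T); 
q=P[(P[...,2]>.07)&(P[...,2]<.097)&(np.hypot(P[...,0]-.578,P[...,1]-.187)<.05)]
print(cv2.minAreaRect(q[:,:2].astype(np.float32)*1000),q[:,2].max())
```

```text
t 7.53 pos [0.579  0.1872 0.2094] jaw -77.3 tilt 0.16 q [-0.93  0.46  0.7   1.78 -0.34  1.02 -1.45] gw 0.401 f [ 0.4 -0.2 -0.5] dyaw 77.3
[[0.024,-0.524,0.139,-0.0215,0.0,0.0],[0.024,-0.538,0.067,-0.0215,0.0,0.0],[0.024,-0.542,-0.006,-0.0215,0.0,0.0],[0.024,-0.536,-0.079,-0.0215,0.0,0.0],[0.024,-0.521,-0.15,-0.0215,0.0,0.0],[0.024,-0.496,-0.219,-0.0215,0.0,0.0],[0.024,-0.462,-0.284,-0.0215,0.0,0.0],[0.024,-0.419,-0.343,-0.0215,0.0,0.0],[0.024,-0.369,-0.397,-0.0215,0.0,0.0],[0.024,-0.312,-0.443,-0.0215,0.0,0.0]]
((576.4370727539062, 186.7639923095703), (69.30046844482422, 23.994401931762695), 12.900924682617188) 0.09127178017447157
```

View pics/w3.png

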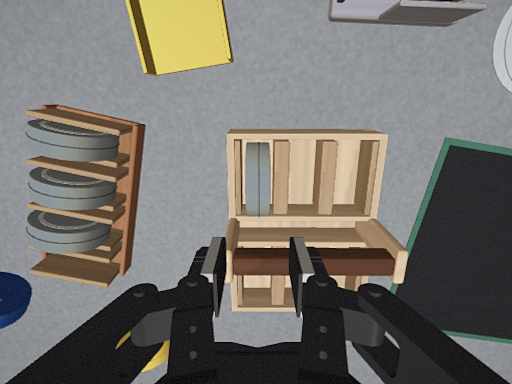

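Emit:
step_arm --pt "0.02 -0.52 0.14 -0.0215 0 0" --pt "0.02 -0.54 0.07 -0.0215 0 0" --pt "0.02 -0.54 0 -0.0215 0 0" --pt "0.02 -0.54 -0.08 -0.0215 0 0" --pt "0.02 -0.52 -0.15 -0.0215 0 0" --pt "0.02 -0.5 -0.22 -0.0215 0 0" --pt "0.02 -0.46 -0.28 -0.0215 0 0" --pt "0.02 -0.42 -0.34 -0.0215 0 0"

```text
t: 8.57
eef_pos: [0.4962, 0.3405, 0.1995]
tool_rot: [-0.43, -0.56, -0.43, 0.563]
contact_force: [0.5, 0.5, -0.5]
gripper_width: 0.401
```

Emit:
step_arm --pt "0.02 -0.37 -0.4 -0.0215 0 0" --pt "0.02 -0.31 -0.44 -0.0215 0 0" --pt "0 0 0 0 0 0" --fingers 0.2

```text
t: 8.95
eef_pos: [0.4756, 0.3801, 0.198]
tool_rot: [0.5, 0.498, 0.501, -0.5]
contact_force: [0.7, -0.5, 0.4]
gripper_width: 0.399
```

```bash
cat > rackc.py <<'E'
from carrier import *
def rack(g,save_=None):
    im,d,K,T,m=cam('wrist')
    if save_: save(save_,im)
    P=cloud(d,K,T);Z=P[...,2]
    q=P[(Z>.062)&(Z<.1)&(abs(P[...,0]-g)<.02)&(abs(P[...,1]-.378)<.05)]
    print(g,len(q),cv2.minAreaRect(q[:,:2].astype(np.float32)*1000),q[:,2].max())
E
python3 - <<'E'
from rackc import *
rack(.479); go(.479,.3795,.063,0,4)
E
```

```text
0.479 1931 ((478.0497741699219, 382.004638671875), (74.03752899169922, 24.75401496887207), 89.95748138427734) 0.09316898095772247
t 9.0 pos [0.4768 0.3785 0.1985] jaw -0.0 tilt 0.16 q [-1.03  0.41  0.34  1.77 -0.16  0.99 -0.63] gw 0.401 f [ 0.2 -0.2  0.5] dyaw 0.0
[[0.847,0.016,-0.008,0.0,0.0001,0.0001],[0.847,0.015,-0.007,0.0,0.0001,0.0001],[0.847,0.015,-0.007,0.0,0.0001,0.0001],[0.847,0.014,-0.006,0.0,0.0001,0.0001]]
```

Emit:
step_arm --pt "0.85 0.04 -0.03 0 0 0" --pt "0.85 0 0 0 0 0" --pt "0.85 0 0 0 0 0" --pt "0.5 0 0 0 0 0" --pt "0.33 0 0 0 0 0" --pt "0 0 0 0 0 0"

```text
t: 9.75
eef_pos: [0.4793, 0.3796, 0.0644]
tool_rot: [-0.5, -0.5, -0.5, 0.5]
contact_force: [0.6, 0.8, -0.4]
gripper_width: 0.396
```

Emit:
step_arm --pt "0 0 0 0 0 0" --pt "0 0 0 0 0 0" --pt "0 0 0 0 0 0" --pt "0 0 0 0 0 0" --fingers 1

```text
t: 10.25
eef_pos: [0.4797, 0.3805, 0.0656]
tool_rot: [0.5, 0.5, 0.5, -0.499]
contact_force: [-0.4, -0.6, 3.4]
gripper_width: 0.268
```

Emit:
step_arm --pt "-0.3 0 0 0 0 0" --pt "-0.8 0 0 0 0 0" --pt "-0.9 0 0 0 0 0" --pt "-1 0 0 0 0 0" --pt "-0.8 0 0 0 0 0" --pt "0 0 0 0 0 0"

```text
t: 11.0
eef_pos: [0.4807, 0.381, 0.2203]
tool_rot: [0.5, 0.502, 0.5, -0.498]
contact_force: [0.6, 0.4, -1.8]
gripper_width: 0.271
```

Run:
```python
from carrier import *
c,a=carrier()
x,y=slot(c,a,.061,-.05); print(x,y)
go(x,y,.22,a+90,10)
```

```text
carrier [528.9 124.6] [220.8 167. ] yaw 12.8 t 11.05
0.599439551800949 0.08942506468639674
t 11.05 pos [0.4796 0.3803 0.2182] jaw 0.1 tilt 0.13 q [-1.04  0.4   0.35  1.75 -0.16  1.02 -0.63] gw 0.272 f [-0.6 -0.4 -1.3] dyaw -77.2
[[-0.005,0.299,0.728,0.0215,0.0,0.0],[-0.005,0.394,0.681,0.0215,0.0,0.0],[-0.005,0.482,0.622,0.0215,0.0,0.0],[-0.005,0.561,0.551,0.0215,0.0,0.0],[-0.005,0.63,0.471,0.0215,0.0,0.0],[-0.005,0.688,0.382,0.0215,0.0,0.0],[-0.005,0.733,0.286,0.0215,0.0,0.0],[-0.005,0.764,0.185,0.0215,0.0,0.0],[-0.005,0.782,0.081,0.0215,0.0,0.0],[-0.005,0.786,-0.025,0.0215,0.0,0.0]]
```

Emit:
step_arm --pt "-0.01 0.3 0.73 0.0213 0 0" --pt "0 0.39 0.68 0.0213 0 0" --pt "0 0.48 0.62 0.0213 0 0" --pt "0 0.56 0.55 0.0213 0 0" --pt "0 0.63 0.47 0.0213 0 0" --pt "0 0.69 0.38 0.0213 0 0" --pt "0 0.73 0.29 0.0213 0 0" --pt "0 0.76 0.19 0.0213 0 0"

```text
t: 12.05
eef_pos: [0.5747, 0.1466, 0.2158]
tool_rot: [-0.174, -0.684, -0.174, 0.686]
contact_force: [-0.2, -0.2, -1.5]
gripper_width: 0.274
```

Emit:
step_arm --pt "0 0.78 0.08 0.0213 0 0" --pt "0 0.79 -0.03 0.0213 0 0" --pt "0 0 0 0 0 0" --pt "0 0 0 0 0 0"

```text
t: 12.55
eef_pos: [0.5992, 0.0905, 0.2161]
tool_rot: [-0.083, -0.701, -0.083, 0.703]
contact_force: [-0.2, -0.1, -1.0]
gripper_width: 0.272
```

Run:
```python
from carrier import *
go(.600,.089,.066,102.6,4)
```

```text
t 12.55 pos [0.5992 0.0905 0.2161] jaw -76.5 tilt 0.13 q [-0.78  0.45  0.72  1.78 -0.34  1.04 -1.28] gw 0.272 f [-0.2 -0.1 -1. ] dyaw -0.9
[[0.938,0.011,-0.005,0.0006,0.0001,0.0],[0.938,0.01,-0.004,0.0006,0.0001,0.0],[0.938,0.01,-0.004,0.0006,0.0001,0.0],[0.938,0.01,-0.003,0.0006,0.0001,0.0]]
```

Emit:
step_arm --pt "0.9 0.02 -0.02 0.0024 0 0" --pt "0.9 0.02 0 0 0 0" --pt "0.9 0 0 0 0 0" --pt "0.6 0 0 0 0 0" --pt "0.3 0 0 0 0 0" --pt "0.1 0 0 0 0 0" --pt "0 0 0 0 0 0"

```text
t: 13.42
eef_pos: [0.6013, 0.0888, 0.0697]
tool_rot: [0.077, 0.703, 0.077, -0.703]
contact_force: [-0.5, 0.0, -1.2]
gripper_width: 0.275
```

```bash
python3 go.py .6 .089 .065 102.6 2
```

```text
t 13.43 pos [0.6013 0.0888 0.0697] jaw -77.5 tilt 0.02 q [-0.68  0.64  0.59  1.88 -0.49  0.78 -1.17] gw 0.275 f [-0.5  0.  -1.2] dyaw 0.1
[[0.059,-0.006,0.015,-0.0001,0.0,0.0],[0.059,-0.006,0.015,-0.0001,0.0,0.0]]
```

Emit:
step_arm --pt "0.06 0 0.02 0 0 0" --pt "0.06 0 0.01 0 0 0" --pt "0 0 0 0 0 0"

```text
t: 13.8
eef_pos: [0.6002, 0.0883, 0.0646]
tool_rot: [0.077, 0.703, 0.077, -0.703]
contact_force: [-0.2, 0.4, 0.3]
gripper_width: 0.268
```

Emit:
step_arm --pt "0 0 0 0 0 0" --pt "0 0 0 0 0 0" --pt "0 0 0 0 0 0" --fingers 0.2

```text
t: 14.18
eef_pos: [0.6002, 0.0882, 0.0646]
tool_rot: [0.077, 0.703, 0.077, -0.703]
contact_force: [-0.1, 0.5, 0.4]
gripper_width: 0.4
```

Emit:
step_arm --pt "-0.3 0 0 0 0 0" --pt "-0.8 0 0 0 0 0" --pt "-1 0 0 0 0 0" --pt "-1 0 0 0 0 0" --pt "-0.5 0 0 0 0 0" --pt "0 0 0 0 0 0"

```text
t: 14.92
eef_pos: [0.6008, 0.0884, 0.2098]
tool_rot: [0.077, 0.704, 0.077, -0.702]
contact_force: [-0.2, -0.3, -0.7]
gripper_width: 0.4
```

Run:
```python
from carrier import *
go(.529,.378,.2,0,10)
im,d,K,T,m=cam('wrist'); save('w4.png',im)
P=cloud(d,K,T); 
q=P[(P[...,2]>.07)&(P[...,2]<.097)&(np.hypot(P[...,0]-.6,P[...,1]-.089)<.05)]
print(cv2.minAreaRect(q[:,:2].astype(np.float32)*1000),q[:,2].max())
```

```text
t 14.93 pos [0.6008 0.0884 0.2098] jaw -77.5 tilt 0.16 q [-0.78  0.46  0.72  1.78 -0.35  1.02 -1.28] gw 0.4 f [-0.2 -0.3 -0.7] dyaw 77.5
[[0.025,-0.746,0.018,-0.0215,0.0,0.0],[0.025,-0.741,-0.082,-0.0215,0.0,0.0],[0.025,-0.724,-0.182,-0.0215,0.0,0.0],[0.025,-0.692,-0.278,-0.0215,0.0,0.0],[0.025,-0.649,-0.368,-0.0215,0.0,0.0],[0.025,-0.593,-0.452,-0.0215,0.0,0.0],[0.025,-0.527,-0.528,-0.0215,0.0,0.0],[0.025,-0.451,-0.594,-0.0215,0.0,0.0],[0.025,-0.366,-0.65,-0.0215,0.0,0.0],[0.025,-0.275,-0.693,-0.0215,0.0,0.0]]
((600.4427490234375, 88.99263000488281), (68.68158721923828, 23.892988204956055), 12.070239067077637) 0.09088405688064777
```

View pics/w4.png

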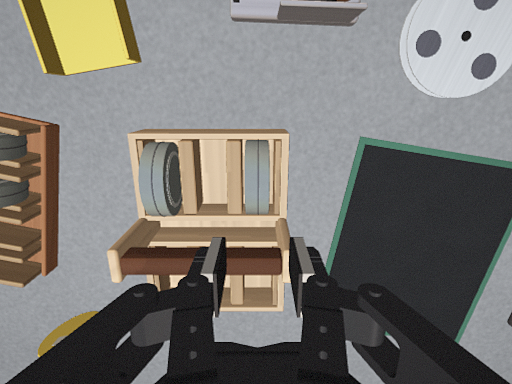

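Emit:
step_arm --pt "0.03 -0.75 0.02 -0.0215 0 0" --pt "0.02 -0.74 -0.08 -0.0215 0 0" --pt "0.02 -0.72 -0.18 -0.0215 0 0" --pt "0.02 -0.69 -0.28 -0.0215 0 0" --pt "0.02 -0.65 -0.37 -0.0215 0 0" --pt "0.02 -0.59 -0.45 -0.0215 0 0" --pt "0.02 -0.53 -0.53 -0.0215 0 0" --pt "0.02 -0.45 -0.59 -0.0215 0 0"

```text
t: 15.98
eef_pos: [0.5412, 0.3203, 0.1995]
tool_rot: [-0.429, -0.561, -0.429, 0.563]
contact_force: [-0.3, -0.3, 0.7]
gripper_width: 0.4
```

Emit:
step_arm --pt "0.02 -0.37 -0.65 -0.0215 0 0" --pt "0.02 -0.28 -0.69 -0.0215 0 0" --pt "0 0 0 0 0 0" --pt "0 0 0 0 0 0"

```text
t: 16.48
eef_pos: [0.5278, 0.3762, 0.1986]
tool_rot: [-0.499, -0.5, -0.499, 0.502]
contact_force: [0.8, -0.6, 0.1]
gripper_width: 0.398
```

Run:
```python
from rackc import *
rack(.529); go(.529,.378,.063,0,4)
```

```text
0.529 1928 ((527.672607421875, 379.71856689453125), (72.82621002197266, 23.973445892333984), 89.98628997802734) 0.09285513359444644
t 16.52 pos [0.5282 0.3759 0.199 ] jaw -0.2 tilt 0.12 q [-0.96  0.48  0.34  1.67 -0.18  1.02 -0.57] gw 0.399 f [0.1 0.4 0.9] dyaw 0.2
[[0.85,0.006,-0.015,-0.0002,0.0001,0.0],[0.85,0.006,-0.014,-0.0002,0.0001,0.0],[0.85,0.005,-0.014,-0.0002,0.0001,0.0],[0.85,0.005,-0.014,-0.0002,0.0001,0.0]]
```

Emit:
step_arm --pt "0.85 0.02 -0.06 -0.0006 0 0" --pt "0.85 0 0 0 0 0" --pt "0.85 0 0 0 0 0" --pt "0.5 0 0 0 0 0" --pt "0.34 0 0 0 0 0" --pt "0 0 0 0 0 0"

```text
t: 17.27
eef_pos: [0.5288, 0.3796, 0.064]
tool_rot: [0.5, 0.499, 0.5, -0.5]
contact_force: [-0.7, 0.3, -0.2]
gripper_width: 0.399
```

Emit:
step_arm --pt "0 0 0 0 0 0" --pt "0 0 0 0 0 0" --pt "0 0 0 0 0 0" --pt "0 0 0 0 0 0" --fingers 1

```text
t: 17.77
eef_pos: [0.5293, 0.3805, 0.0653]
tool_rot: [0.501, 0.5, 0.501, -0.499]
contact_force: [-0.2, 0.3, 3.5]
gripper_width: 0.272
```

Emit:
step_arm --pt "-0.3 0 0 0 0 0" --pt "-0.8 0 0 0 0 0" --pt "-0.9 0 0 0 0 0" --pt "-1 0 0 0 0 0" --pt "-0.8 0 0 0 0 0" --pt "0 0 0 0 0 0"

```text
t: 18.52
eef_pos: [0.5303, 0.3808, 0.22]
tool_rot: [0.501, 0.502, 0.5, -0.497]
contact_force: [0.5, -0.3, -2.0]
gripper_width: 0.273
```

Run:
```python
from carrier import *
c,a=carrier()
x,y=slot(c,a,-.061,.05); print(x,y)
go(x,y,.22,a+90,10)
```

```text
carrier [529.  124.7] [221.2 166.8] yaw 12.4 t 18.57
0.4587314247898992 0.16052429599792586
t 18.57 pos [0.5292 0.3802 0.2178] jaw 0.1 tilt 0.12 q [-0.97  0.46  0.35  1.65 -0.18  1.06 -0.57] gw 0.269 f [ 0.2 -0.2 -1.9] dyaw -77.8
[[-0.007,-0.177,0.549,0.0216,0.0,0.0],[-0.007,-0.101,0.568,0.0216,0.0,0.0],[-0.006,-0.024,0.576,0.0216,0.0,0.0],[-0.006,0.054,0.574,0.0216,0.0,0.0],[-0.006,0.132,0.562,0.0216,0.0,0.0],[-0.006,0.206,0.539,0.0216,0.0,0.0],[-0.006,0.277,0.506,0.0216,0.0,0.0],[-0.006,0.343,0.463,0.0216,0.0,0.0],[-0.006,0.403,0.413,0.0216,0.0,0.0],[-0.006,0.455,0.354,0.0216,0.0,0.0]]
```

Emit:
step_arm --pt "-0.01 -0.18 0.55 0.0216 0 0" --pt "-0.01 -0.1 0.57 0.0216 0 0" --pt "0 -0.02 0.58 0.0216 0 0" --pt "0 0.05 0.57 0.0216 0 0" --pt "0 0.13 0.56 0.0216 0 0" --pt "0 0.21 0.54 0.0216 0 0" --pt "0 0.28 0.51 0.0216 0 0" --pt "0 0.34 0.46 0.0216 0 0"

```text
t: 19.58
eef_pos: [0.4711, 0.2029, 0.216]
tool_rot: [-0.169, -0.686, -0.169, 0.687]
contact_force: [0.3, 0.2, -0.7]
gripper_width: 0.269
```

Emit:
step_arm --pt "0 0.4 0.41 0.0216 0 0" --pt "0 0.46 0.35 0.0216 0 0" --pt "0 0 0 0 0 0" --pt "0 0 0 0 0 0"

```text
t: 20.08
eef_pos: [0.4584, 0.1609, 0.2168]
tool_rot: [-0.077, -0.703, -0.077, 0.703]
contact_force: [-1.3, -0.4, -0.2]
gripper_width: 0.271
```

```bash
python3 go.py .459 .1603 .066 102.6 4
```

```text
t 20.07 pos [0.4584 0.1609 0.2168] jaw -77.5 tilt 0.04 q [-1.09  0.21  0.72  2.05 -0.17  0.94 -1.63] gw 0.271 f [-1.3 -0.4 -0.2] dyaw 0.1
[[0.943,0.005,-0.003,0.0,0.0,0.0],[0.943,0.005,-0.003,0.0,0.0,0.0],[0.943,0.005,-0.003,0.0,0.0,0.0],[0.943,0.005,-0.003,0.0,0.0,0.0]]
```

Emit:
step_arm --pt "0.9 0.01 -0.01 0 0 0" --pt "0.9 0.01 0 0 0 0" --pt "0.9 0 0 0 0 0" --pt "0.6 0 0 0 0 0" --pt "0.3 0 0 0 0 0" --pt "0.1 0 0 0 0 0" --pt "0 0 0 0 0 0"

```text
t: 20.95
eef_pos: [0.4597, 0.1599, 0.0697]
tool_rot: [0.076, 0.703, 0.077, -0.703]
contact_force: [-1.0, -0.3, -1.1]
gripper_width: 0.271
```

```bash
python3 go.py .459 .1603 .065 102.6 2
```

```text
t 20.95 pos [0.4597 0.1599 0.0697] jaw -77.6 tilt 0.05 q [-0.92  0.46  0.57  2.16 -0.42  0.63 -1.4 ] gw 0.271 f [-1.  -0.3 -1.1] dyaw 0.2
[[0.058,-0.007,0.008,-0.0003,-0.0001,0.0],[0.058,-0.007,0.008,-0.0003,-0.0001,0.0]]
```

Emit:
step_arm --pt "0.06 0 0.01 0 0 0" --pt "0.06 0 0 0 0 0" --pt "0 0 0 0 0 0"

```text
t: 21.32
eef_pos: [0.4588, 0.1595, 0.0646]
tool_rot: [0.076, 0.703, 0.076, -0.703]
contact_force: [0.3, 0.4, -1.2]
gripper_width: 0.271
```

Emit:
step_arm --pt "0 0 0 0 0 0" --pt "0 0 0 0 0 0" --pt "0 0 0 0 0 0" --fingers 0.2

```text
t: 21.7
eef_pos: [0.4589, 0.1594, 0.0646]
tool_rot: [0.076, 0.703, 0.076, -0.703]
contact_force: [-0.6, -0.8, -0.1]
gripper_width: 0.398
```

Emit:
step_arm --pt "-0.3 0 0 0 0 0" --pt "-0.8 0 0 0 0 0" --pt "-1 0 0 0 0 0" --pt "-1 0 0 0 0 0" --pt "-0.5 0 0 0 0 0" --pt "0 0 0 0 0 0"

```text
t: 22.45
eef_pos: [0.4598, 0.1598, 0.2104]
tool_rot: [0.075, 0.704, 0.077, -0.702]
contact_force: [-1.1, -0.2, -0.5]
gripper_width: 0.401
```

Run:
```python
from carrier import *
go(.5785,.378,.2,0,10)
im,d,K,T,m=cam('wrist'); save('w5.png',im)
P=cloud(d,K,T); 
q=P[(P[...,2]>.07)&(P[...,2]<.097)&(np.hypot(P[...,0]-.459,P[...,1]-.16)<.05)]
print(cv2.minAreaRect(q[:,:2].astype(np.float32)*1000),q[:,2].max())
```

```text
t 22.45 pos [0.4598 0.1598 0.2104] jaw -77.6 tilt 0.23 q [-1.1   0.22  0.74  2.06 -0.19  0.93 -1.61] gw 0.401 f [-1.1 -0.2 -0.5] dyaw 77.6
[[0.028,-0.469,-0.407,-0.0216,-0.0001,0.0],[0.028,-0.41,-0.466,-0.0216,-0.0001,0.0],[0.028,-0.343,-0.517,-0.0216,-0.0001,0.0],[0.028,-0.27,-0.559,-0.0216,-0.0001,0.0],[0.027,-0.192,-0.59,-0.0216,-0.0001,0.0],[0.027,-0.111,-0.611,-0.0216,-0.0001,0.0],[0.027,-0.027,-0.62,-0.0216,-0.0001,0.0],[0.027,0.057,-0.618,-0.0216,-0.0001,0.0],[0.026,0.14,-0.605,-0.0216,-0.0001,0.0],[0.026,0.22,-0.58,-0.0216,-0.0001,0.0]]
((463.14068603515625, 162.5242462158203), (84.32695770263672, 32.52446746826172), 20.772411346435547) 0.09156083128831244
```

View pics/w5.png

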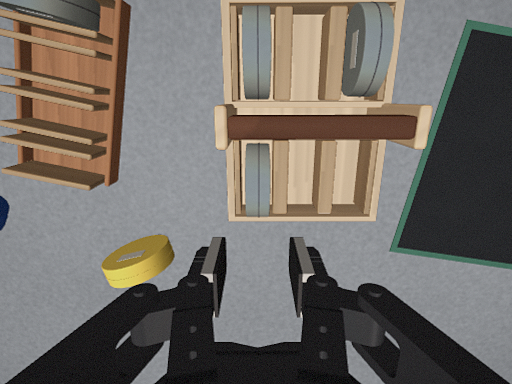

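Three cans seated (at pixels (257,50), (367,50), (257,180)). On to the fourth.

Emit:
step_arm --pt "0.03 -0.47 -0.41 -0.0216 0 0" --pt "0.03 -0.41 -0.47 -0.0216 0 0" --pt "0.03 -0.34 -0.52 -0.0216 0 0" --pt "0.03 -0.27 -0.56 -0.0216 0 0" --pt "0.03 -0.19 -0.59 -0.0216 0 0" --pt "0.03 -0.11 -0.61 -0.0216 0 0" --pt "0.03 -0.03 -0.62 -0.0216 0 0" --pt "0.03 0.06 -0.62 -0.0216 0 0"

```text
t: 23.5
eef_pos: [0.5538, 0.3342, 0.197]
tool_rot: [-0.43, -0.561, -0.43, 0.563]
contact_force: [0.3, -0.0, 0.6]
gripper_width: 0.4
```

Emit:
step_arm --pt "0.02 0.14 -0.61 -0.0216 0 0" --pt "0.02 0.22 -0.58 -0.0216 0 0" --pt "0 0 0 0 0 0" --pt "0 0 0 0 0 0"

```text
t: 24.0
eef_pos: [0.5774, 0.3764, 0.1961]
tool_rot: [-0.5, -0.499, -0.5, 0.501]
contact_force: [-0.4, -1.0, 0.8]
gripper_width: 0.402
```

Run:
```python
from rackc import *
rack(.579); go(.5785,.378,.063,0,4)
```

```text
0.579 1981 ((578.0824584960938, 380.00555419921875), (73.3546371459961, 24.849700927734375), 89.9798355102539) 0.09287967537031183
t 24.05 pos [0.5775 0.3763 0.1965] jaw -0.0 tilt 0.11 q [-0.9   0.55  0.35  1.57 -0.2   1.06 -0.5 ] gw 0.397 f [-0.2 -0.7 -0. ] dyaw 0.0
[[0.834,0.007,-0.012,0.0,0.0001,0.0],[0.834,0.007,-0.011,0.0,0.0001,0.0],[0.834,0.007,-0.011,0.0,0.0001,0.0],[0.834,0.006,-0.011,0.0,0.0001,0.0]]
```

Emit:
step_arm --pt "0.85 0.02 -0.04 0 0 0" --pt "0.85 0 0 0 0 0" --pt "0.85 0 0 0 0 0" --pt "0.5 0 0 0 0 0" --pt "0.28 0 0 0 0 0" --pt "0 0 0 0 0 0"

```text
t: 24.8
eef_pos: [0.5786, 0.3793, 0.064]
tool_rot: [0.5, 0.499, 0.5, -0.5]
contact_force: [0.1, 0.2, 0.9]
gripper_width: 0.4
```

Emit:
step_arm --pt "0 0 0 0 0 0" --pt "0 0 0 0 0 0" --pt "0 0 0 0 0 0" --pt "0 0 0 0 0 0" --fingers 1

```text
t: 25.3
eef_pos: [0.5794, 0.3799, 0.0652]
tool_rot: [0.501, 0.5, 0.5, -0.499]
contact_force: [0.1, 0.4, 5.5]
gripper_width: 0.269
```

Emit:
step_arm --pt "-0.3 0 0 0 0 0" --pt "-0.8 0 0 0 0 0" --pt "-0.9 0 0 0 0 0" --pt "-1 0 0 0 0 0" --pt "-0.8 0 0 0 0 0" --pt "0 0 0 0 0 0"

```text
t: 26.05
eef_pos: [0.58, 0.3802, 0.2194]
tool_rot: [0.501, 0.501, 0.5, -0.498]
contact_force: [0.6, 0.1, -1.2]
gripper_width: 0.268
```

Run:
```python
from carrier import *
c,a=carrier()
x,y=slot(c,a,-.061,-.05); print(x,y)
go(x,y,.22,a+90,11)
```

```text
carrier [528.9 124.6] [220.4 166.5] yaw 12.5 t 26.1
0.48012874733443733 0.06259578969230045
t 26.1 pos [0.5789 0.3796 0.217 ] jaw 0.1 tilt 0.09 q [-0.91  0.53  0.35  1.54 -0.2   1.1  -0.51] gw 0.271 f [-0.1 -0.9 -1.8] dyaw -77.6
[[-0.008,-0.226,0.72,0.0196,0.0,0.0],[-0.008,-0.136,0.742,0.0196,0.0,0.0],[-0.008,-0.044,0.753,0.0196,0.0,0.0],[-0.007,0.049,0.753,0.0196,0.0,0.0],[-0.007,0.141,0.741,0.0196,0.0,0.0],[-0.007,0.231,0.718,0.0196,0.0,0.0],[-0.007,0.318,0.684,0.0196,0.0,0.0],[-0.007,0.4,0.64,0.0196,0.0,0.0],[-0.007,0.475,0.586,0.0196,0.0,0.0],[-0.007,0.544,0.523,0.0196,0.0,0.0],[-0.007,0.604,0.453,0.0196,0.0,0.0]]
```

Emit:
step_arm --pt "-0.01 -0.23 0.72 0.0196 0 0" --pt "-0.01 -0.14 0.74 0.0196 0 0" --pt "-0.01 -0.04 0.75 0.0196 0 0" --pt "-0.01 0.05 0.75 0.0196 0 0" --pt "-0.01 0.14 0.74 0.0196 0 0" --pt "-0.01 0.23 0.72 0.0196 0 0" --pt "-0.01 0.32 0.68 0.0196 0 0" --pt "-0.01 0.4 0.64 0.0196 0 0"

```text
t: 27.1
eef_pos: [0.5053, 0.1481, 0.2177]
tool_rot: [-0.204, -0.676, -0.203, 0.678]
contact_force: [0.1, -0.1, -1.1]
gripper_width: 0.263
```

Emit:
step_arm --pt "-0.01 0.48 0.59 0.0196 0 0" --pt "-0.01 0.54 0.52 0.0196 0 0" --pt "-0.01 0.6 0.45 0.0196 0 0" --pt "0 0 0 0 0 0" --pt "0 0 0 0 0 0"

```text
t: 27.72
eef_pos: [0.4795, 0.0636, 0.2197]
tool_rot: [-0.078, -0.702, -0.078, 0.703]
contact_force: [0.2, -0.6, -0.6]
gripper_width: 0.268
```

```bash
python3 go.py .481 .0626 .066 102.6 4
```

```text
t 27.73 pos [0.4795 0.0636 0.2197] jaw -77.4 tilt 0.08 q [-0.93  0.21  0.77  2.05 -0.18  0.95 -1.41] gw 0.268 f [ 0.2 -0.6 -0.6] dyaw -0.0
[[0.961,0.008,-0.009,0.0,0.0001,0.0],[0.961,0.008,-0.009,0.0,0.0001,0.0],[0.961,0.008,-0.008,0.0,0.0001,0.0],[0.961,0.008,-0.008,0.0,0.0001,0.0]]
```

Emit:
step_arm --pt "0.9 0.02 -0.02 0 0 0" --pt "0.9 0 0 0 0 0" --pt "0.9 0 0 0 0 0" --pt "0.6 0 0 0 0 0" --pt "0.3 0 0 0 0 0" --pt "0.14 0 0 0 0 0" --pt "0 0 0 0 0 0"

```text
t: 28.6
eef_pos: [0.4814, 0.0627, 0.0711]
tool_rot: [0.077, 0.703, 0.077, -0.703]
contact_force: [0.7, 0.1, -0.7]
gripper_width: 0.269
```

```bash
python3 go.py .4805 .0626 .065 102.6 2
```

```text
t 28.6 pos [0.4814 0.0627 0.0711] jaw -77.5 tilt 0.02 q [-0.74  0.47  0.61  2.16 -0.45  0.63 -1.17] gw 0.269 f [ 0.7  0.1 -0.7] dyaw 0.1
[[0.076,-0.002,0.011,-0.0001,0.0,0.0],[0.076,-0.002,0.011,-0.0001,0.0,0.0]]
```

Emit:
step_arm --pt "0.08 0 0.01 0 0 0" --pt "0.08 0 0.01 0 0 0" --pt "0 0 0 0 0 0"

```text
t: 28.98
eef_pos: [0.4801, 0.0623, 0.0645]
tool_rot: [-0.077, -0.703, -0.077, 0.703]
contact_force: [0.7, 0.7, -1.6]
gripper_width: 0.267
```

Emit:
step_arm --pt "0 0 0 0 0 0" --pt "0 0 0 0 0 0" --pt "0 0 0 0 0 0" --fingers 0.2

```text
t: 29.35
eef_pos: [0.4804, 0.0623, 0.0646]
tool_rot: [0.077, 0.703, 0.077, -0.703]
contact_force: [-0.6, 0.4, 0.1]
gripper_width: 0.399
```

Emit:
step_arm --pt "-0.3 0 0 0 0 0" --pt "-0.8 0 0 0 0 0" --pt "-1 0 0 0 0 0" --pt "-1 0 0 0 0 0" --pt "-1 0 0 0 0 0" --pt "-0.3 0 0 0 0 0" --pt "0 0 0 0 0 0"

```text
t: 30.22
eef_pos: [0.4804, 0.0624, 0.241]
tool_rot: [0.077, 0.703, 0.078, -0.702]
contact_force: [0.6, -0.4, -0.5]
gripper_width: 0.397
```

Run:
```python
from carrier import *
go(.43,-.3,.3,5.7,12)
im,d,K,T,m=cam('wrist'); save('w6.png',im)
im,d,K,T,m=cam('top'); save('top2.png',cv2.resize(im[160:290,200:430],None,fx=3.4,fy=3.4))
```

```text
t 30.23 pos [0.4804 0.0624 0.241 ] jaw -77.5 tilt 0.1 q [-0.97  0.18  0.81  2.03 -0.15  1.   -1.43] gw 0.397 f [ 0.6 -0.4 -0.5] dyaw 83.2
[[-0.124,0.714,0.266,-0.0193,0.0,0.0],[-0.124,0.677,0.35,-0.0193,0.0,0.0],[-0.124,0.63,0.429,-0.0193,0.0,0.0],[-0.124,0.573,0.502,-0.0193,0.0,0.0],[-0.124,0.508,0.568,-0.0193,0.0,0.0],[-0.124,0.436,0.625,-0.0193,0.0,0.0],[-0.124,0.357,0.673,-0.0193,0.0,0.0],[-0.123,0.274,0.711,-0.0193,0.0,0.0],[-0.123,0.186,0.739,-0.0193,0.0,0.0],[-0.123,0.095,0.756,-0.0193,0.0,0.0],[-0.123,0.003,0.762,-0.0193,0.0,0.0],[-0.123,-0.089,0.757,-0.0193,0.0,0.0]]
```

View pics/w6.png

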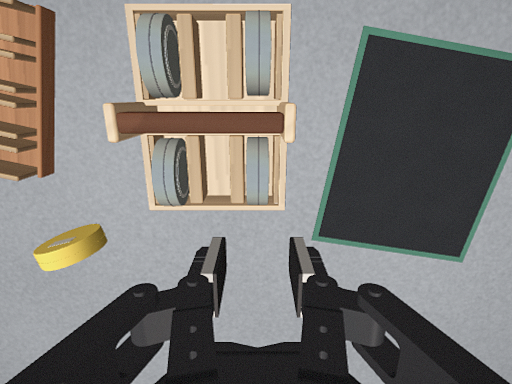

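View pics/top2.png

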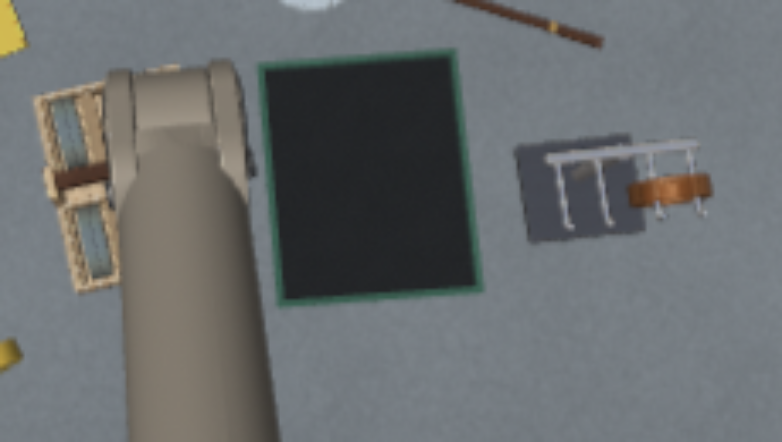

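Emit:
step_arm --pt "-0.12 0.71 0.27 -0.0193 0 0" --pt "-0.12 0.68 0.35 -0.0193 0 0" --pt "-0.12 0.63 0.43 -0.0193 0 0" --pt "-0.12 0.57 0.5 -0.0193 0 0" --pt "-0.12 0.51 0.57 -0.0193 0 0" --pt "-0.12 0.44 0.63 -0.0193 0 0" --pt "-0.12 0.36 0.67 -0.0193 0 0" --pt "-0.12 0.27 0.71 -0.0193 0 0"

```text
t: 31.32
eef_pos: [0.4457, -0.1802, 0.2777]
tool_rot: [-0.397, -0.584, -0.398, 0.586]
contact_force: [0.4, -0.8, -0.6]
gripper_width: 0.404
```

Emit:
step_arm --pt "-0.12 0.19 0.74 -0.0193 0 0" --pt "-0.12 0.1 0.76 -0.0193 0 0" --pt "-0.12 0 0.76 -0.0193 0 0" --pt "-0.12 -0.09 0.76 -0.0193 0 0" --pt "0 0 0 0 0 0" --pt "0 0 0 0 0 0" --fingers 0.2

```text
t: 32.08
eef_pos: [0.43, -0.2997, 0.2968]
tool_rot: [0.524, 0.474, 0.526, -0.474]
contact_force: [0.7, 0.1, 0.5]
gripper_width: 0.405
```

Run:
```python
from carrier import *
go(.488,-.425,.28,5.7,6)
im,d,K,T,m=cam('wrist'); save('w7.png',im)
P=cloud(d,K,T); hsv=cv2.cvtColor(im,cv2.COLOR_RGB2HSV).astype(int)
X,Y,Z=P[...,0],P[...,1],P[...,2]
M=(hsv[...,0]<20)&(hsv[...,1]>110)&(Z>.1)&(Z<.21)&(Y<-.3)&(X<.7)
q=P[M&(Z>.16)]; print(len(q),cv2.minAreaRect(q[:,:2].astype(np.float32)*1000),q[:,2].max(), q[q[:,2]>.186].mean(0))
b=P[(Z>.15)&(Z<.21)&~M&(Y<-.25)&(X<.7)&(X>.3)]; print(len(b),cv2.minAreaRect(b[:,:2].astype(np.float32)*1000))
```

```text
t 32.08 pos [ 0.43   -0.2997  0.2968] jaw 5.8 tilt 0.14 q [-0.25  0.21  0.87  1.87 -0.18  1.14  0.79] gw 0.405 f [0.7 0.1 0.5] dyaw -0.1
[[0.069,0.188,0.544,0.0001,0.0,0.0001],[0.069,0.188,0.544,0.0001,0.0,0.0001],[0.069,0.188,0.544,0.0001,0.0,0.0001],[0.07,0.188,0.544,0.0001,0.0,0.0001],[0.07,0.188,0.544,0.0001,0.0,0.0001],[0.07,0.188,0.544,0.0001,0.0,0.0001]]
338 ((484.1121520996094, -428.2388000488281), (14.647534370422363, 65.9229507446289), 5.183284282684326) 0.19197409621994505 [ 0.482  -0.4316  0.1891]
2139 ((494.039306640625, -383.76318359375), (80.25897979736328, 160.93785095214844), 5.012734413146973)
```

View pics/w7.png

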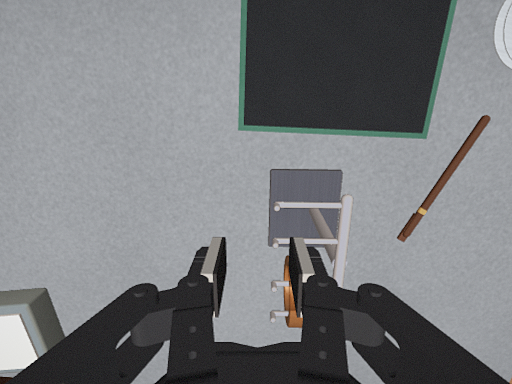

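Emit:
step_arm --pt "0 0.2 0.7 0 0 0" --pt "0 0.2 0.9 0 0 0" --pt "0 0.2 0.9 0 0 0" --pt "0 0.2 0.9 0 0 0" --pt "0 0.2 0.9 0 0 0" --pt "0 0.2 0.7 0 0 0" --pt "0 0 0 0 0 0" --pt "0 0 0 0 0 0"

```text
t: 33.12
eef_pos: [0.4991, -0.4931, 0.2975]
tool_rot: [0.525, 0.474, 0.526, -0.473]
contact_force: [-0.7, 0.7, -0.1]
gripper_width: 0.4
```

Run:
```python
from carrier import *
go(.488,-.428,.21,5.5,6)
im,d,K,T,m=cam('wrist'); save('w8.png',im)
P=cloud(d,K,T); hsv=cv2.cvtColor(im,cv2.COLOR_RGB2HSV).astype(int)
X,Y,Z=P[...,0],P[...,1],P[...,2]
M=(hsv[...,0]<20)&(hsv[...,1]>110)&(Z>.1)&(Z<.21)&(Y<-.3)&(X<.7)
for lo in(.13,.16,.175):
    q=P[M&(Z>lo)]; print(len(q),cv2.minAreaRect(q[:,:2].astype(np.float32)*1000),q[:,2].max(), np.median(q,0))
b=P[(Z>.15)&(Z<.21)&~M&(Y<-.25)&(X<.7)&(X>.3)]; print(len(b),cv2.minAreaRect(b[:,:2].astype(np.float32)*1000))
```

```text
t 33.12 pos [ 0.4991 -0.4931  0.2975] jaw 5.9 tilt 0.09 q [ 0.19  0.58  0.8   1.44 -0.42  1.3   1.13] gw 0.4 f [-0.7  0.7 -0.1] dyaw -0.4
[[0.365,-0.018,-0.274,0.0002,0.0,0.0],[0.365,-0.018,-0.274,0.0002,0.0,0.0],[0.365,-0.018,-0.274,0.0002,0.0,0.0],[0.365,-0.019,-0.274,0.0002,0.0,0.0],[0.365,-0.019,-0.274,0.0002,0.0,0.0],[0.364,-0.02,-0.274,0.0002,0.0,0.0]]
2121 ((487.618408203125, -426.54833984375), (21.181930541992188, 75.77210235595703), 5.074193954467773) 0.1924503381404079 [ 0.4875 -0.4238  0.1866]
2105 ((487.6471862792969, -426.8726501464844), (21.181930541992188, 75.12091064453125), 5.074193954467773) 0.1924503381404079 [ 0.4875 -0.424   0.1866]
1842 ((487.7464904785156, -427.99114990234375), (21.181930541992188, 63.753143310546875), 5.074193954467773) 0.1924503381404079 [ 0.4876 -0.4255  0.1876]
3579 ((496.18798828125, -401.217529296875), (79.88587188720703, 128.84750366210938), 5.244750499725342)
```

View pics/w8.png

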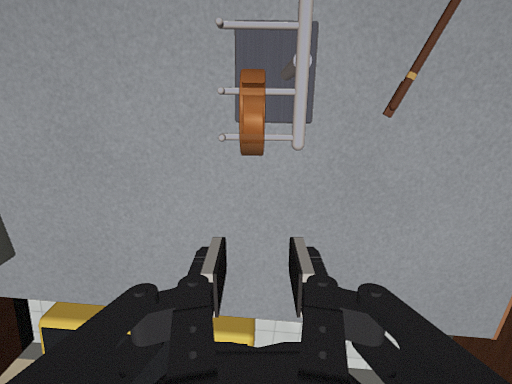

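Emit:
step_arm --pt "0 -0.02 -0.3 -0.002 0 0" --pt "0 -0.02 -0.45 0 0 0" --pt "0.2 -0.02 -0.45 0 0 0" --pt "0.6 -0.02 -0.4 0 0 0" --pt "0.7 -0.02 -0.05 0 0 0" --pt "0.7 0 0 0 0 0" --pt "0 0 0 0 0 0" --pt "0 0 0 0 0 0"

```text
t: 34.17
eef_pos: [0.4876, -0.4293, 0.2114]
tool_rot: [0.529, 0.47, 0.528, -0.47]
contact_force: [-0.0, -0.2, 0.5]
gripper_width: 0.401
```

Run:
```python
from carrier import *
go(.4877,-.427,.174,5.1,4)
im,d,K,T,m=cam('wrist'); save('w9.png',im)
```

```text
t 34.17 pos [ 0.4876 -0.4293  0.2114] jaw 6.6 tilt 0.08 q [ 0.09  0.56  0.78  1.68 -0.44  1.09  1.12] gw 0.401 f [-0.  -0.2  0.5] dyaw -1.5
[[0.234,0.002,-0.014,0.0011,0.0,0.0],[0.234,0.002,-0.014,0.0011,0.0,0.0],[0.234,0.002,-0.014,0.0011,0.0,0.0],[0.234,0.002,-0.014,0.0011,0.0,0.0]]
```

View pics/w9.png

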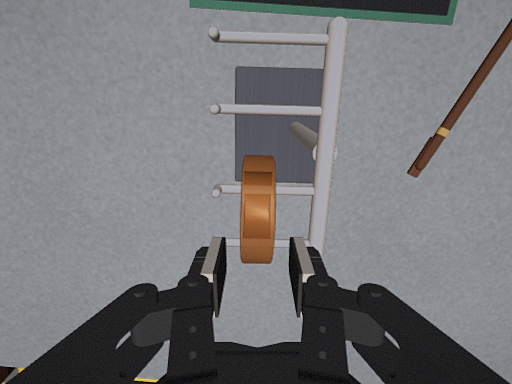

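Emit:
step_arm --pt "0.2 0 -0.03 0.0022 0 0" --pt "0.25 0 -0.03 0.0022 0 0" --pt "0.25 0 0 0 0 0" --pt "0.22 0 0 0 0 0" --pt "0 0 0 0 0 0"

```text
t: 34.85
eef_pos: [0.4865, -0.4267, 0.1722]
tool_rot: [0.521, 0.477, 0.522, -0.478]
contact_force: [-0.0, 0.8, -0.4]
gripper_width: 0.4
```

Run:
```python
from carrier import *
go(.4877,-.427,.174,5.1,2)
im,d,K,T,m=cam('wrist'); save('w10.png',im[100:384,100:412])
```

```text
t 34.85 pos [ 0.4865 -0.4267  0.1722] jaw 5.0 tilt 0.1 q [ 0.1   0.6   0.76  1.72 -0.47  1.02  1.12] gw 0.4 f [-0.   0.8 -0.4] dyaw 0.1
[[-0.022,0.014,0.005,-0.0001,-0.0001,0.0001],[-0.022,0.014,0.005,-0.0001,-0.0001,0.0001]]
```

View pics/w10.png

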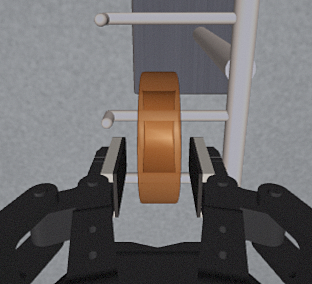

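Emit:
step_arm --pt "-0.03 0.02 0 0 0 0" --pt "0 0 0 0 0 0" --pt "0 0 0 0 0 0" --pt "0 0 0 0 0 0" --pt "0 0 0 0 0 0" --fingers 1 --force 50

```text
t: 35.52
eef_pos: [0.4879, -0.4272, 0.1747]
tool_rot: [0.522, 0.478, 0.521, -0.478]
contact_force: [0.4, -0.9, 0.7]
gripper_width: 0.24
```

Emit:
step_arm --pt "-0.15 0 0 0 0 0" --pt "-0.2 0 0 0 0 0" --pt "-0.15 0 0 0 0 0" --pt "0 0 0 0 0 0"

```text
t: 36.02
eef_pos: [0.488, -0.4272, 0.1952]
tool_rot: [0.522, 0.478, 0.521, -0.477]
contact_force: [0.3, 0.3, -0.5]
gripper_width: 0.24
```

Run:
```python
from carrier import *
go(.4877,-.427,.194,5.1,2)
im,d,K,T,m=cam('wrist'); save('w11.png',im[0:384,100:412])
im,d,K,T,m=cam('scene'); save('s11.png',cv2.resize(im[90:190,160:290],None,fx=5,fy=5,interpolation=2))
```

```text
t 36.02 pos [ 0.488  -0.4272  0.1952] jaw 5.0 tilt 0.07 q [ 0.09  0.57  0.78  1.7  -0.45  1.06  1.1 ] gw 0.24 f [ 0.3  0.3 -0.5] dyaw 0.1
[[0.016,-0.004,-0.003,-0.0001,0.0001,-0.0001],[0.016,-0.003,-0.003,-0.0001,0.0001,-0.0001]]
```

View pics/w11.png

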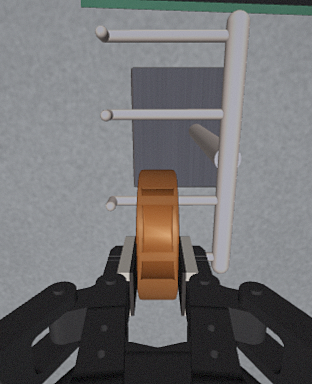

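View pics/s11.png

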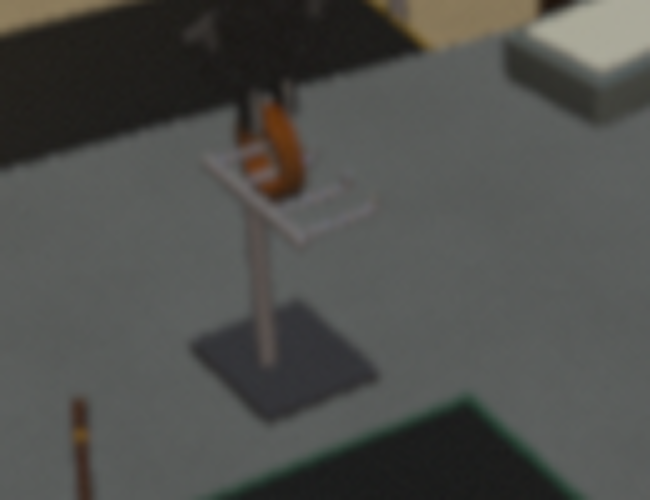

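Emit:
step_arm --pt "0 -0.2 0 0 0 0" --pt "0 -0.35 0 0 0 0" --pt "0 -0.4 0 0 0 0" --pt "0 -0.4 0 0 0 0" --pt "0 -0.4 0 0 0 0" --pt "0 -0.2 0 0 0 0" --pt "0 0 0 0 0 0"

```text
t: 37.0
eef_pos: [0.4095, -0.434, 0.1947]
tool_rot: [0.521, 0.478, 0.521, -0.478]
contact_force: [0.1, 0.0, -0.0]
gripper_width: 0.24
```

Emit:
step_arm --pt "-0.4 -0.1 0 0 0 0" --pt "-0.8 0 0 0 0 0" --pt "-0.8 0 0 0 0 0" --pt "-0.4 0 0 0 0 0" --pt "0 0 0 0 0 0"

```text
t: 37.62
eef_pos: [0.4067, -0.4346, 0.2916]
tool_rot: [0.522, 0.478, 0.521, -0.477]
contact_force: [-0.0, 0.0, -0.2]
gripper_width: 0.24
```

Run:
```python
from carrier import *
im,d,K,T,m=cam('wrist'); save('w12.png',im)
c,a=carrier('top3.png')
x,y=slot(c,a,-.061,0); print(x,y)
go(x,y,.27,a+90,16)
x,y=slot(c,a,.061,0); print(x,y)
```

```text
carrier [529.  124.5] [220.8 166.8] yaw 12.3 t 37.73
0.46943449645243146 0.11143574833681384
t 37.73 pos [ 0.406  -0.4336  0.2896] jaw 5.1 tilt 0.08 q [ 0.06  0.39  0.88  1.73 -0.32  1.18  1.11] gw 0.24 f [ 0.6 -0.1 -0.2] dyaw -82.7
[[0.031,0.174,-0.839,0.0144,0.0,0.0],[0.031,0.097,-0.852,0.0144,0.0,0.0],[0.031,0.02,-0.857,0.0144,0.0,0.0],[0.031,-0.057,-0.855,0.0144,0.0,0.0],[0.031,-0.134,-0.847,0.0144,0.0,0.0],[0.031,-0.21,-0.831,0.0144,0.0,0.0],[0.031,-0.284,-0.809,0.0144,0.0,0.0],[0.031,-0.355,-0.78,0.0144,0.0,0.0],[0.031,-0.424,-0.745,0.0144,0.0,0.0],[0.031,-0.49,-0.704,0.0144,0.0,0.0],[0.031,-0.551,-0.657,0.0144,0.0,0.0],[0.031,-0.608,-0.604,0.0144,0.0,0.0],[0.031,-0.66,-0.547,0.0144,0.0,0.0],[0.031,-0.707,-0.485,0.0144,0.0,0.0],[0.031,-0.747,-0.42,0.0144,0.0,0.0],[0.031,-0.782,-0.351,0.0144,0.0,0.0]]
0.5886140875319436 0.1375168731231471
```

View pics/w12.png

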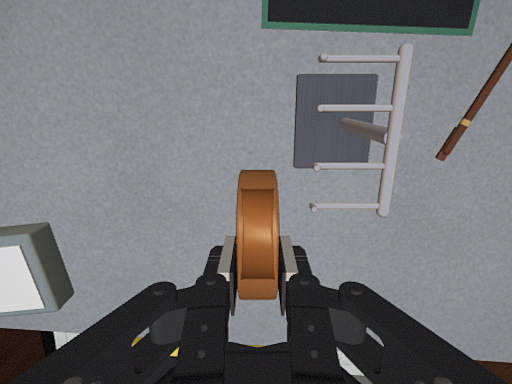

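View pics/top3.png

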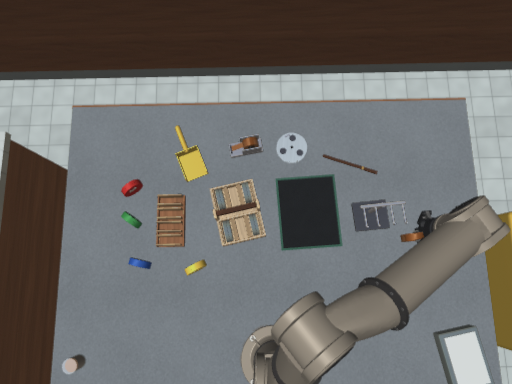

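Emit:
step_arm --pt "0.03 0.17 -0.84 0.0144 0 0" --pt "0.03 0.1 -0.85 0.0144 0 0" --pt "0.03 0.02 -0.86 0.0144 0 0" --pt "0.03 -0.06 -0.86 0.0144 0 0" --pt "0.03 -0.13 -0.85 0.0144 0 0" --pt "0.03 -0.21 -0.83 0.0144 0 0" --pt "0.03 -0.28 -0.81 0.0144 0 0" --pt "0.03 -0.36 -0.78 0.0144 0 0"

```text
t: 38.72
eef_pos: [0.4375, -0.1598, 0.2798]
tool_rot: [-0.317, -0.631, -0.318, 0.632]
contact_force: [0.4, 0.2, 0.1]
gripper_width: 0.239
```

Emit:
step_arm --pt "0.03 -0.42 -0.75 0.0144 0 0" --pt "0.03 -0.49 -0.7 0.0144 0 0" --pt "0.03 -0.55 -0.66 0.0144 0 0" --pt "0.03 -0.61 -0.6 0.0144 0 0" --pt "0.03 -0.66 -0.55 0.0144 0 0" --pt "0.03 -0.71 -0.49 0.0144 0 0" --pt "0.03 -0.75 -0.42 0.0144 0 0" --pt "0.03 -0.78 -0.35 0.0144 0 0"

```text
t: 39.72
eef_pos: [0.4703, 0.1123, 0.2702]
tool_rot: [-0.074, -0.703, -0.073, 0.704]
contact_force: [1.4, 0.4, -0.4]
gripper_width: 0.245
```

Emit:
step_arm --pt "0 0 0 0 0 0" --pt "0 0 0 0 0 0"

```text
t: 39.98
eef_pos: [0.4705, 0.1105, 0.2705]
tool_rot: [-0.075, -0.703, -0.074, 0.704]
contact_force: [-0.9, -0.2, -0.4]
gripper_width: 0.24
```

Run:
```python
from carrier import *
go(.4696,.1114,.15,102.5,4)
im,d,K,T,m=cam('wrist'); save('w13.png',im)
im,d,K,T,m=cam('scene'); save('s13.png',cv2.resize(im[130:290,190:360],None,fx=4,fy=4,interpolation=2))
```

```text
t 39.98 pos [0.4705 0.1105 0.2705] jaw -77.9 tilt 0.12 q [-1.17  0.14  0.91  1.99 -0.13  1.07 -1.56] gw 0.24 f [-0.9 -0.2 -0.4] dyaw 0.4
[[0.753,-0.007,0.003,-0.0003,0.0001,0.0],[0.753,-0.007,0.003,-0.0003,0.0001,0.0],[0.753,-0.007,0.003,-0.0003,0.0001,0.0],[0.753,-0.007,0.004,-0.0003,0.0001,0.0]]
```

View pics/w13.png

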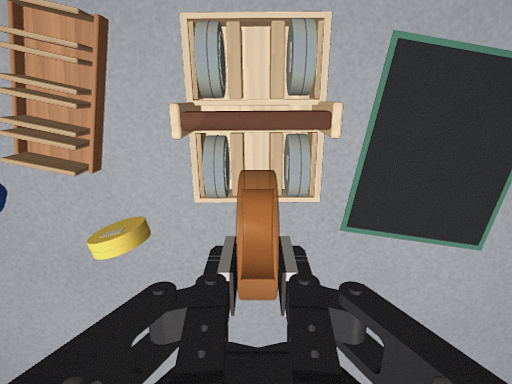

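View pics/s13.png

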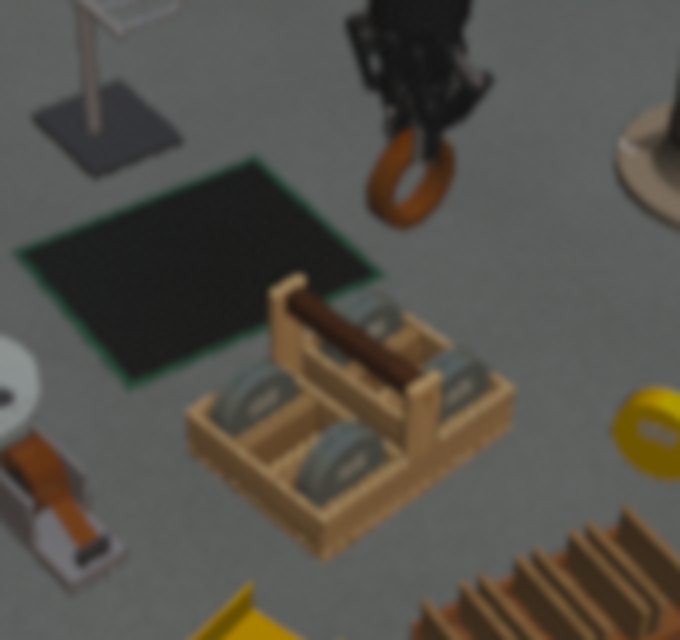

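Emit:
step_arm --pt "0.9 -0.02 0.02 -0.001 0 0" --pt "0.9 0 0 0 0 0" --pt "0.9 0 0 0 0 0" --pt "0.9 0 0 0 0 0" --pt "0.5 0 0 0 0 0" --pt "0.3 0 0 0 0 0" --pt "0.2 0 0 0 0 0" --pt "0 0 0 0 0 0"

```text
t: 41.08
eef_pos: [0.4702, 0.1117, 0.0874]
tool_rot: [0.076, 0.703, 0.077, -0.703]
contact_force: [0.2, 0.8, 0.5]
gripper_width: 0.244
```

```bash
python3 go.py .4696 .1114 .074 102.5 2
```

```text
t 41.08 pos [0.4702 0.1117 0.0874] jaw -77.6 tilt 0.01 q [-0.93  0.46  0.71  2.16 -0.48  0.68 -1.24] gw 0.244 f [0.2 0.8 0.5] dyaw 0.1
[[0.167,0.002,0.009,-0.0001,0.0,0.0],[0.167,0.002,0.009,-0.0001,0.0,0.0]]
```

Emit:
step_arm --pt "0.12 0 0.01 0 0 0" --pt "0.12 0 0 0 0 0" --pt "0.1 0 0 0 0 0" --pt "0 0 0 0 0 0"

```text
t: 41.58
eef_pos: [0.4695, 0.1118, 0.0734]
tool_rot: [-0.077, -0.703, -0.077, 0.703]
contact_force: [1.0, -0.4, 0.2]
gripper_width: 0.241
```

Emit:
step_arm --pt "0 0 0 0 0 0" --pt "0 0 0 0 0 0" --pt "0 0 0 0 0 0" --fingers 0.26

```text
t: 41.95
eef_pos: [0.4698, 0.1118, 0.0738]
tool_rot: [0.077, 0.703, 0.077, -0.703]
contact_force: [-0.7, -0.2, -0.5]
gripper_width: 0.371
```

Emit:
step_arm --pt "-0.3 0 0 0 0 0" --pt "-0.8 0 0 0 0 0" --pt "-1 0 0 0 0 0" --pt "-1 0 0 0 0 0" --pt "-1 0 0 0 0 0" --pt "-0.3 0 0 0 0 0" --pt "0 0 0 0 0 0"

```text
t: 42.82
eef_pos: [0.4698, 0.112, 0.2502]
tool_rot: [0.076, 0.703, 0.077, -0.703]
contact_force: [0.4, 0.2, -0.1]
gripper_width: 0.372
```

Run:
```python
from carrier import *
im,d,K,T,m=cam('wrist'); save('w14.png',im)
P=cloud(d,K,T); hsv=cv2.cvtColor(im,cv2.COLOR_RGB2HSV).astype(int)
M=(hsv[...,0]<14)&(hsv[...,1]>150)&(P[...,2]>.05)&(np.hypot(P[...,0]-.47,P[...,1]-.111)<.05)
q=P[M];print(cv2.minAreaRect(q[:,:2].astype(np.float32)*1000),q[:,2].max())
g=(P[...,2]>.1)&(P[...,2]<.14)&(hsv[...,2]<90)&(abs(P[...,0]-.529)<.06)&(abs(P[...,1]-.1245)<.09); q=P[g]; print('handle',len(q),cv2.minAreaRect(q[:,:2].astype(np.float32)*1000))
go(.5285,.124,.24,12.4,10)
```

```text
((471.01641845703125, 113.0513916015625), (75.16075134277344, 31.00261878967285), 3.812094211578369) 0.34459439046331775
handle 350 ((527.749267578125, 125.08984375), (17.03859519958496, 144.84669494628906), 12.450644493103027)
t 42.88 pos [0.4692 0.1119 0.2493] jaw -77.5 tilt 0.04 q [-1.18  0.18  0.93  2.02 -0.17  1.02 -1.52] gw 0.372 f [ 0.2  1.7 -0.2] dyaw 89.9
[[0.023,0.002,-0.151,-0.025,0.0,0.0],[0.023,0.026,-0.149,-0.025,0.0,0.0],[0.023,0.049,-0.143,-0.025,0.0,0.0],[0.023,0.071,-0.134,-0.025,0.0,0.0],[0.023,0.091,-0.121,-0.025,0.0,0.0],[0.023,0.109,-0.105,-0.025,0.0,0.0],[0.023,0.124,-0.087,-0.025,0.0,0.0],[0.023,0.136,-0.067,-0.025,0.0,0.0],[0.023,0.145,-0.045,-0.025,0.0,0.0],[0.023,0.15,-0.021,-0.025,0.0,0.0]]
```

View pics/w14.png

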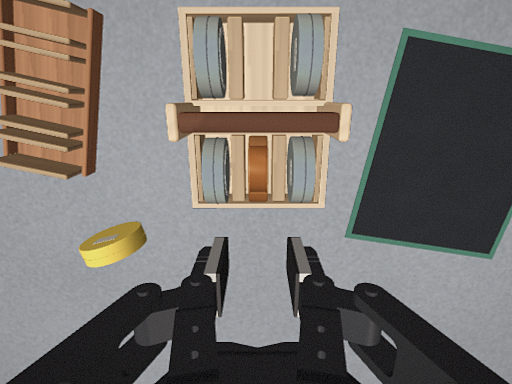

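Emit:
step_arm --pt "0.02 0 -0.15 -0.025 0 0" --pt "0.02 0.03 -0.15 -0.025 0 0" --pt "0.02 0.05 -0.14 -0.025 0 0" --pt "0.02 0.07 -0.13 -0.025 0 0" --pt "0.02 0.09 -0.12 -0.025 0 0" --pt "0.02 0.11 -0.11 -0.025 0 0" --pt "0.02 0.12 -0.09 -0.025 0 0" --pt "0.02 0.14 -0.07 -0.025 0 0" --fingers 0

```text
t: 43.88
eef_pos: [0.5163, 0.1212, 0.2413]
tool_rot: [-0.476, -0.521, -0.477, 0.524]
contact_force: [0.4, -0.1, -0.1]
gripper_width: 0.505
```

Emit:
step_arm --pt "0.02 0.14 -0.05 -0.025 0 0" --pt "0.02 0.15 -0.02 -0.025 0 0" --pt "0 0 0 0 0 0" --pt "0 0 0 0 0 0"

```text
t: 44.38
eef_pos: [0.5282, 0.1239, 0.2407]
tool_rot: [0.55, 0.443, 0.551, -0.444]
contact_force: [-0.1, 0.7, -1.0]
gripper_width: 0.5
```

Run:
```python
from carrier import *
im,d,K,T,m=cam('wrist'); save('w15.png',im)
P=cloud(d,K,T); hsv=cv2.cvtColor(im,cv2.COLOR_RGB2HSV).astype(int)
g=(P[...,2]>.1)&(P[...,2]<.14)&(hsv[...,2]<90)&(hsv[...,1]>60)&(abs(P[...,0]-.529)<.06)&(abs(P[...,1]-.1245)<.09); q=P[g]; print('handle',len(q),cv2.minAreaRect(q[:,:2].astype(np.float32)*1000),q[:,2].max())
go(.5285,.1245,.094,12.4,5)
```

```text
handle 246 ((526.8571166992188, 125.45919036865234), (16.630901336669922, 143.24656677246094), 12.711054801940918) 0.12763505927273927
t 44.42 pos [0.5283 0.124  0.241 ] jaw 12.3 tilt 0.09 q [-0.84  0.28  0.6   1.89 -0.18  1.03  0.06] gw 0.497 f [-0.4  0.4  0.6] dyaw 0.1
[[0.735,0.003,-0.003,-0.0001,0.0,0.0],[0.735,0.002,-0.003,-0.0001,0.0,0.0],[0.735,0.002,-0.003,-0.0001,0.0,0.0],[0.735,0.002,-0.002,-0.0001,0.0,0.0],[0.735,0.002,-0.002,-0.0001,0.0,0.0]]
```

View pics/w15.png

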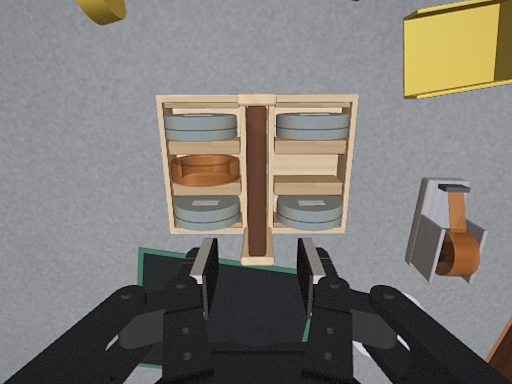

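Emit:
step_arm --pt "0.7 0.01 -0.01 0 0 0" --pt "0.8 0 0 0 0 0" --pt "0.8 0 0 0 0 0" --pt "0.8 0 0 0 0 0" --pt "0.4 0 0 0 0 0" --pt "0.17 0 0 0 0 0" --pt "0 0 0 0 0 0"

```text
t: 45.3
eef_pos: [0.5295, 0.1248, 0.0953]
tool_rot: [0.551, 0.443, 0.551, -0.443]
contact_force: [-0.0, 0.3, 0.7]
gripper_width: 0.501
```

Emit:
step_arm --pt "0 0 0 0 0 0" --pt "0 0 0 0 0 0" --pt "0 0 0 0 0 0" --pt "0 0 0 0 0 0" --pt "0 0 0 0 0 0" --fingers 1 --force 110

```text
t: 45.92
eef_pos: [0.5291, 0.1248, 0.096]
tool_rot: [0.551, 0.443, 0.551, -0.443]
contact_force: [-3.1, 0.1, 7.2]
gripper_width: 0.193
```

Emit:
step_arm --pt "-0.2 0 0 0 0 0" --pt "-0.3 0 0 0 0 0" --pt "-0.3 0 0 0 0 0" --pt "-0.2 0 0 0 0 0" --pt "0 0 0 0 0 0" --pt "0 0 0 0 0 0"

```text
t: 46.68
eef_pos: [0.5288, 0.1247, 0.1346]
tool_rot: [0.551, 0.443, 0.551, -0.443]
contact_force: [0.5, -0.3, -8.1]
gripper_width: 0.188
```

Run:
```python
from carrier import *
go(.532,-.144,.18,3.4,12)
im,d,K,T,m=cam('wrist'); save('w16.png',im)
im,d,K,T,m=cam('scene'); save('s16.png',cv2.resize(im[130:290,190:360],None,fx=4,fy=4,interpolation=2))
```

```text
t 46.67 pos [0.5288 0.1247 0.1346] jaw 12.4 tilt 0.03 q [-0.78  0.42  0.54  1.99 -0.3   0.81  0.16] gw 0.188 f [ 0.5 -0.3 -8.1] dyaw -9.0
[[-0.094,-0.114,0.548,0.0021,0.0,0.0],[-0.094,-0.107,0.55,0.0021,0.0,0.0],[-0.094,-0.1,0.551,0.0021,0.0,0.0],[-0.094,-0.093,0.552,0.0021,0.0,0.0],[-0.095,-0.085,0.553,0.0021,0.0,0.0],[-0.095,-0.078,0.554,0.0021,0.0,0.0],[-0.095,-0.071,0.555,0.0021,0.0,0.0],[-0.095,-0.063,0.556,0.0021,0.0,0.0],[-0.095,-0.056,0.557,0.0021,0.0,0.0],[-0.095,-0.049,0.558,0.0021,0.0,0.0],[-0.095,-0.041,0.558,0.0021,0.0,0.0],[-0.095,-0.034,0.559,0.0021,0.0,0.0]]
```

View pics/w16.png

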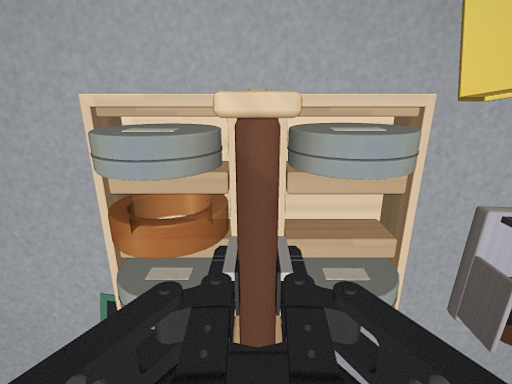

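View pics/s16.png

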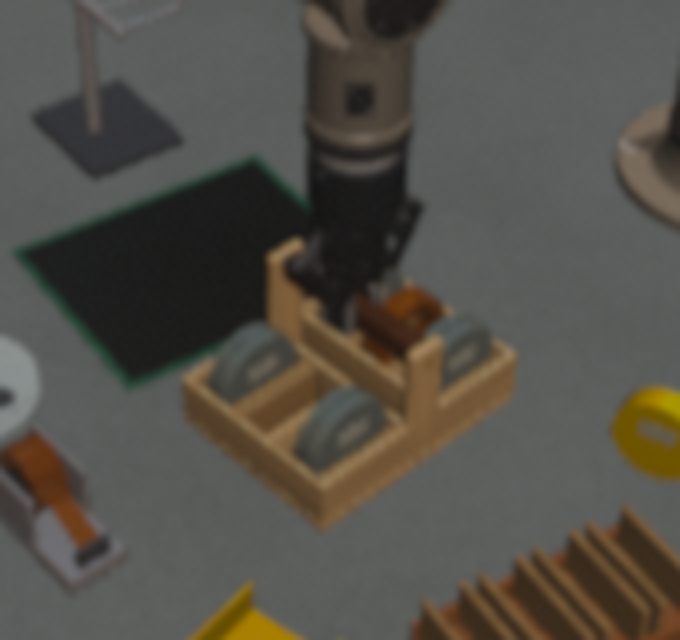

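Emit:
step_arm --pt "-0.1 -0.05 0.2 0 0 0" --pt "-0.1 -0.07 0.35 0.002 0 0" --pt "-0.1 -0.1 0.5 0.003 0 0" --pt "-0.1 -0.1 0.55 0.003 0 0" --pt "0 -0.1 0.55 0.003 0 0" --pt "0 -0.1 0.55 0.003 0 0" --pt "0 -0.09 0.55 0.003 0 0" --pt "0 -0.08 0.55 0.003 0 0"

```text
t: 47.78
eef_pos: [0.5269, -0.0313, 0.1508]
tool_rot: [0.522, 0.477, 0.522, -0.477]
contact_force: [-0.1, -0.7, -7.8]
gripper_width: 0.189
```

Emit:
step_arm --pt "0 -0.07 0.55 0.002 0 0" --pt "0 -0.06 0.55 0.002 0 0" --pt "0 -0.05 0.55 0.001 0 0" --pt "0 -0.05 0.5 0 0 0" --pt "0 -0.03 0.4 0 0 0" --pt "0 -0.01 0.25 0 0 0" --pt "0 0 0 0 0 0" --pt "0 0 0 0 0 0"

```text
t: 48.78
eef_pos: [0.5243, -0.1413, 0.1507]
tool_rot: [0.515, 0.485, 0.515, -0.484]
contact_force: [0.2, 0.4, -7.3]
gripper_width: 0.191
```

```bash
python3 go.py .532 -.1445 .1 3.4 4
```

```text
t 48.77 pos [ 0.5243 -0.1413  0.1507] jaw 3.5 tilt 0.05 q [-0.35  0.41  0.63  1.98 -0.32  0.85  0.52] gw 0.191 f [ 0.2  0.4 -7.3] dyaw -0.1
[[0.317,0.047,0.023,0.0001,0.0,0.0],[0.317,0.047,0.023,0.0001,0.0,0.0],[0.317,0.047,0.023,0.0001,0.0,0.0],[0.317,0.047,0.023,0.0001,0.0,0.0]]
```

Emit:
step_arm --pt "0.2 0.06 0.03 0 0 0" --pt "0.3 0.06 0.03 0 0 0" --pt "0.3 0.06 0.02 0 0 0" --pt "0.2 0 0 0 0 0" --pt "0.15 0 0 0 0 0" --pt "0.1 0 0 0 0 0" --pt "0 0 0 0 0 0" --pt "0 0 0 0 0 0"

```text
t: 49.78
eef_pos: [0.5318, -0.1451, 0.1012]
tool_rot: [0.515, 0.485, 0.515, -0.485]
contact_force: [0.4, -0.7, -7.3]
gripper_width: 0.192
```

Emit:
step_arm --pt "0.04 0 0 0 0 0" --pt "0.03 0 0 0 0 0" --pt "0 0 0 0 0 0"

```text
t: 50.15
eef_pos: [0.5315, -0.145, 0.098]
tool_rot: [0.515, 0.485, 0.515, -0.485]
contact_force: [-0.4, -0.2, -8.4]
gripper_width: 0.191
```

Emit:
step_arm --pt "0.03 0 0 0 0 0" --pt "0.03 0 0 0 0 0" --pt "0 0 0 0 0 0" --pt "0 0 0 0 0 0"

```text
t: 50.65
eef_pos: [0.5317, -0.145, 0.096]
tool_rot: [0.515, 0.485, 0.515, -0.485]
contact_force: [-3.2, 1.6, 0.1]
gripper_width: 0.191
```

Weight is on the mat. Release and rise.

Emit:
step_arm --pt "0 0 0 0 0 0" --pt "0 0 0 0 0 0" --pt "0 0 0 0 0 0" --pt "0 0 0 0 0 0" --fingers 0 --force 40

```text
t: 51.15
eef_pos: [0.5318, -0.1451, 0.0958]
tool_rot: [0.515, 0.485, 0.515, -0.485]
contact_force: [-0.6, -0.5, -0.7]
gripper_width: 0.498
```

Emit:
step_arm --pt "-0.3 0 0 0 0 0" --pt "-0.6 0 0 0 0 0" --pt "-0.9 0 0 0 0 0" --pt "-1 0 0 0 0 0" --pt "-1 0 0 0 0 0" --pt "-0.5 0 0 0 0 0" --pt "0 0 0 0 0 0"

```text
t: 52.02
eef_pos: [0.5325, -0.1454, 0.2698]
tool_rot: [0.516, 0.486, 0.514, -0.484]
contact_force: [0.6, -0.5, -1.0]
gripper_width: 0.499
```

Emit:
step_arm --pt "0 -0.2 -0.6 0 0 0" --pt "0 -0.2 -0.9 0 0 0" --pt "0 -0.2 -0.9 0 0 0" --pt "0 -0.2 -0.9 0 0 0" --pt "0 -0.2 -0.9 0 0 0" --pt "0 0 -0.9 0 0 0" --pt "0 0 -0.9 0 0 0" --pt "0 0 -0.6 0 0 0"

```text
t: 53.02
eef_pos: [0.4748, 0.1178, 0.2668]
tool_rot: [0.515, 0.484, 0.515, -0.485]
contact_force: [-0.5, -0.8, 0.5]
gripper_width: 0.5
```

Run:
```python
from carrier import *
c,a=carrier('top4.png',prior=(.532,-.144))
Rm=lambda d:np.array([[math.cos(d),-math.sin(d)],[math.sin(d),math.cos(d)]])
for p in[(-.11,-.083),(-.11,.083),(.11,-.083),(.11,.083)]:
    w=c+Rm(math.radians(a))@np.array(p); print('corner in mat',(Rm(-math.radians(3.4))@(w-np.array([.532,-.1445]))).round(3))
im,d,K,T,m=cam('top'); save('top4z.png',cv2.resize(im[160:270,200:420],None,fx=3.5,fy=3.5,interpolation=2))
im,d,K,T,m=cam('scene'); save('s17.png',cv2.resize(im[100:290,150:380],None,fx=3.4,fy=3.1,interpolation=2))
```

```text
carrier [ 533.7 -144.4] [221.1 166.7] yaw 3.5 t 53.08
corner in mat [-0.108 -0.083]
corner in mat [-0.108  0.083]
corner in mat [ 0.112 -0.083]
corner in mat [0.112 0.083]
```

View pics/top4z.png

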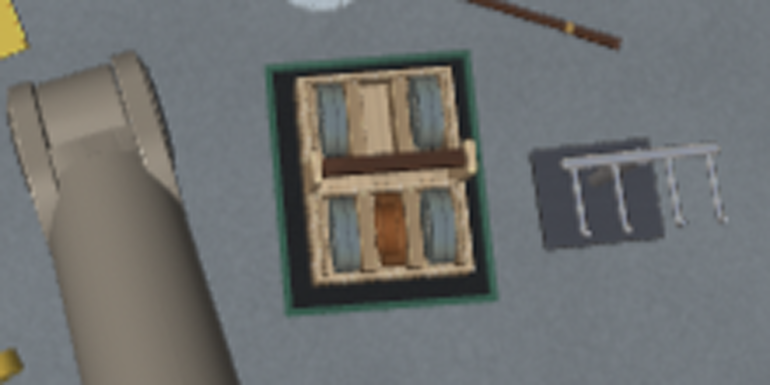

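View pics/s17.png

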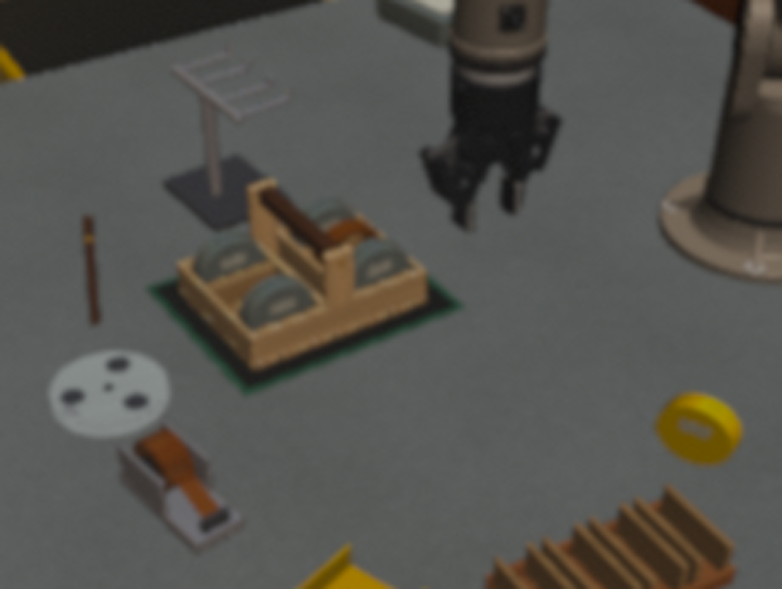

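Emit:
step_arm --pt "0 0 0 0 0 0" --pt "0 0 0 0 0 0" --pt "0 0 0 0 0 0" --pt "0 0 0 0 0 0" --pt "0 0 0 0 0 0" --pt "0 0 0 0 0 0" --pt "0 0 0 0 0 0" --pt "0 0 0 0 0 0"

```text
t: 54.18
eef_pos: [0.4758, 0.1162, 0.2677]
tool_rot: [0.515, 0.485, 0.515, -0.485]
contact_force: [0.0, 0.1, -0.7]
gripper_width: 0.499
```

Run:
```python
from carrier import *
c,a=carrier(prior=(.532,-.144))
if np.hypot(*(c-[.532,-.1445]))<.006 and abs(a-3.4)<2: print(bot.hand_in())
```

```text
carrier [ 534.2 -144.2] [221.6 166.8] yaw 3.5 t 54.23
the job is handed in; nothing more can be done
None
```

I packed the carrier, set it down upright on the dispatch mat and handed the job in at about 54 s. All four grey film cans and the one amber tape roll on the stand are on edge in slots of their own. The other fork was empty, so there was no second roll.

- **On the mat:** in the last top-camera reading the carrier's centre was about 2 mm from the mat's centre, at the same yaw. Its measured corners were about 28 mm or more inside the mat's edge.
- **Load and release:** the last pictures show all five items still in their slots. The arm had been drawn back and was touching nothing.
- **Left alone:** I did not touch the coloured look-alikes, dispenser, tin reel, scoop or pointer.
- **Carrier knock:** I saw none. The carrier read within 1 mm of its start position before each placing.
- **Failed or disagreeing checks:** my first carrier fit caught only half the carrier, and I fixed it before using it. Two single wrist-camera fits, of the third can and the roll after placing, came out unreliable. I judged those two by the pictures instead.

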